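Make up two microscopy kits

ROBOT

A 6-joint arm with a two-finger parallel gripper is mounted at the origin on a cart in front of the work surface, level with it; the furniture and walls round the work are solid. World frame = base frame: x ahead of the robot, y to its left, z up, the work surface at z = 0. Lengths are in m, angles in rad, forces in N, time in s.
With the tool pointing down it reaches from about 0.35 to 0.975 m from the base axis. Payload 4.9 kg.
Tool frame: the origin (TCP) lies midway between the tips of the shut fingers; the grasp point (between the pads) lies 19 mm behind it (r.grip_depth is the y of the grasp point in the tool frame, in m); y points along the fingers, x is the direction in which the jaws open and shut, and the axes are right-handed (so a half turn about y gives the same grasp; the last joint's range is limited). The gripper opens to 85 mm and grips with 20 to 120 N. Pads are 22 mm wide; open, the fingers measure 114 mm over their backs; the gripper's body (76 mm by 85 mm) begins 54 mm behind the grasp point. The pads swing forward as they close: fully open they stand 13 mm farther back than shut.
Start: joints at [1.061, 0.053, 1.613, -0, 1.476, -0.119], TCP at [0.238, 0.578, 0.231] pointing down, gripper open.
Joint ranges: [-3.01, 3.01], [-1.01, 2.22], [0.06, 2.58], [-1.02, 4.17], [0.09, 2.62], [-3.14, 3.14]. Speed limits (rad/s): [2.57, 2.57, 3.14, 3.14, 3.14, 3.14].

INTERFACE

Orientations are given as a 3x3 rotation matrix whose columns are the frame's x, y, z axes.
In Python, from rig import r gives the robot as it stands.
- The arm moves only by the shell command python3 -m crank 'ROWS'. ROWS is JSON, a list of rows, each a list of 7 numbers: the shift along the tool's x, y, z in m, then the turn, a rotation vector about the tool's x, y, z in degrees, then the gripper's target within -1 to 1 (fully open at 1, half-way at 0, shut at -1). A call has 1 to 8 rows; each row is the pose to reach, as a shift and turn from the pose measured when the call began, along the tool's axes at that moment; what a row does not reach only later rows make up. A row lasts 1/10 s, in which the tool goes at most 50 mm and 8.59 degrees, less where a joint would pass 70% of its speed; a pose out of reach is approached as far as the arm can. A call with a gripper value outside its range is refused whole. The fingers move at their own pace and stop on an object; the grip force is fixed at half the most. Time passes only in rows, so rows that repeat a pose let the fingers close. It gives the time, the measured TCP pose, the force and the opening at its end, in the units of the state.
- r.get_state(): the state, without advancing time (a new reading comes with each control period).
- r.grab_frame(name): name is "side" or "top" or "wrist"; returns the picture (420x560x3 uint8, red, green, blue); there is no depth.
- r.get_calibration(name): a dict with "fx", "fy", "cx", "cy" (pixels), "T" (4x4, takes a point from camera to world coordinates). Camera axes: x right, y up, looking along -z (the intrinsics and any distortion apply to the point x, -y, -z); pixel columns grow to the right and rows downward; lengths in m; the calibration is good to about 2 mm. A picture is of the moment at which its call begins: read the wrist's pose just before it. get_calibration takes no time and is no camera call; for the wrist camera it gives the pose at the moment of the call.
- r.sign_off(): hands the job in, once; it reports no verdict.
Trained networks look in the newest picture that a camera, given by its name, has taken for a name from the list of things; names that differ only in an ending like _2 or _b are one class to them, and where a whole thing is asked for, a point or a joint stands for the part that bears it (a point fixed in the world has none). Each returns a list of dicts, best first, with "p" (0 to 1); they miss things now and then, are a little off and sometimes report something else, mostly with a low value. They report only what shows in the picture. A call takes as long as a camera call. They do not tell look-alikes from the thing itself.
- r.cut_out(query, camera): "pixels" (420x560 bool, what is visible of it) and "uv" ([column, row] in pixels, amid what is visible of it).
The state is a dict: "time_s": time; "q": joint angles; "dq": joint speeds; "joint_torque": joint torques, N m; "position": TCP position; "ee_rot": TCP orientation; "contact_force": force on the tool from outside, world axes, zero at the start; "wrist_torque": the same for the moment, N m; "gripper_width": finger opening in m.
Only numpy, scipy, OpenCV 4.12 (cv2) and the standard library are available. Lean on these libraries where they do the work, as an engineer would, in place of code of your own. Each camera call takes 0.05 s, during which the arm holds its last target.

TASK

Make up the two kits from the stock on the bench: the squat oil bottle with the black cap and one box of cover glasses go into the grey tray with two pockets; the taller dropper bottle, the other box of cover glasses and the roll of tape go into the grey tray with three pockets. Each thing stands or lies flat and fully down in the pocket of its own shape (a bottle in the small round one, a box in the oblong one, the tape in the large round one). The pump spray and the loupe belong to neither kit: leave them where they are.

Things in the scene. Friction and masses are not known exactly. Their poses are not given: they have to be found in the camera images.
- two_pocket_tray: grey kit tray with two pockets, a fixed plate 100 x 172 x 12 mm. Origin: centre of underside; x across the width, y along the length, z up. Flat-bottomed pockets 6 mm deep, floors 6 mm above the underside. Round pocket, 54 mm across, at y -49 mm (oil bottle); oblong pocket, 52 mm in x by 84 mm in y, at y +34 mm (cover glass box); both centred at x 0
- three_pocket_tray: grey kit tray with three pockets, a fixed plate 100 x 262 x 12 mm. Origin: centre of underside; x across the width, y along the length, z up. Flat-bottomed pockets 6 mm deep, floors 6 mm above the underside. All centred at x 0: small round pocket, 54 mm across, at y -93 mm (dropper bottle); oblong, 52 mm in x by 84 mm in y, at y -12.5 mm (box); large round, 78 mm across, at y +80 mm (tape)
- oil_bottle: squat bottle of immersion oil with honey-coloured body and thick black cap, standing, 30 mm across and 72 mm high (round body up to 50 mm, cap above 19 mm across), 30 g. Origin: centre of the underside, z up; grasp round the body
- dropper_bottle: slim light brown bottle with a black dropper bulb, standing, 33 mm across and 100 mm high (round body up to 62 mm, collar and narrower bulb above), 50 g. Origin: centre of the underside, z up; grasp round the body
- cover_box_1: white card box of cover glasses with a blue stripe on top, 31 x 63 mm and 18 mm high (its printed top to 23 mm, grasp below 18 mm), lying flat, 60 g; one of two alike, either may go to either tray. Origin: centre of the underside; x across the 31 mm width (grasp along x), y along the 63 mm length, z up
- cover_box_2: white card box of cover glasses with a blue stripe on top, 31 x 63 mm and 18 mm high (its printed top to 23 mm, grasp below 18 mm), lying flat, 60 g; one of two alike, either may go to either tray. Origin: centre of the underside; x across the 31 mm width (grasp along x), y along the 63 mm length, z up
- tape_roll: roll of cream label tape lying flat, 56 mm across and 18 mm high, 50 g; grasp across its outside. Origin: centre of the underside, z up
- pump_spray: slim blue-green pump spray with a rounded cap of the same colour, standing among the stock, 29 mm across and 108 mm high; not wanted, to be left (a like one far back by the microscope is part of the room). Origin: centre of the underside
- loupe: short black cylinder, a loupe in its case, 36 mm across and 27 mm high, near the right edge of the bench; to be left. Origin: centre of the underside
- clipboard: obstacle, always in the same place: a clipboard leaning on a steel stand behind the work, fixed, 295 mm high; it fills x 0.66 to 0.85 m, y -0.20 to +0.03 m in the robot's frame. Carry things round its near side or over its top, the gripper's body too. Origin: about the middle of its foot
Things that resemble listed ones, but are neither listed nor needed, are in the scene too. Leave any orange or purple look-alike of the cover_box_2 alone.

How it is judged:
At the end, for the whole second after the job is handed in: Oil bottle, dropper bottle, tape and one cover glass box per tray (either one) are each in the named pocket: within 15 mm of its centre in x and y, on its floor (origin 3 to 9 mm above the tray's underside), within 0.1 rad of level, at rest; pump spray and loupe within 30 mm of their start (x of oil_bottle in the frame of two_pocket_tray between -0.015 and 0.015 m and y of oil_bottle in the frame of two_pocket_tray between -0.064 and -0.034 m and z of oil_bottle in the frame of two_pocket_tray between 0.003 and 0.009 m and angle between each of oil_bottle, dropper_bottle, tape_roll's own z axis and vertical below 0.1 rad and x of dropper_bottle in the frame of three_pocket_tray between -0.015 and 0.015 m and y of dropper_bottle in the frame of three_pocket_tray between -0.108 and -0.078 m and z of dropper_bottle in the frame of three_pocket_tray between 0.003 and 0.009 m and x of tape_roll in the frame of three_pocket_tray between -0.015 and 0.015 m and y of tape_roll in the frame of three_pocket_tray between 0.065 and 0.095 m and z of tape_roll in the frame of three_pocket_tray between 0.003 and 0.009 m and (((x of cover_box_1 in the frame of two_pocket_tray between -0.015 and 0.015 m and y of cover_box_1 in the frame of two_pocket_tray between 0.019 and 0.049 m and z of cover_box_1 in the frame of two_pocket_tray between 0.003 and 0.009 m and angle between cover_box_1's own z axis and vertical below 0.1 rad) and (x of cover_box_2 in the frame of three_pocket_tray between -0.015 and 0.015 m and y of cover_box_2 in the frame of three_pocket_tray between -0.0275 and 0.0025 m and z of cover_box_2 in the frame of three_pocket_tray between 0.003 and 0.009 m and angle between cover_box_2's own z axis and vertical below 0.1 rad)) or ((x of cover_box_2 in the frame of two_pocket_tray between -0.015 and 0.015 m and y of cover_box_2 in the frame of two_pocket_tray between 0.019 and 0.049 m and z of cover_box_2 in the frame of two_pocket_tray between 0.003 and 0.009 m and angle between cover_box_2's own z axis and vertical below 0.1 rad) and (x of cover_box_1 in the frame of three_pocket_tray between -0.015 and 0.015 m and y of cover_box_1 in the frame of three_pocket_tray between -0.0275 and 0.0025 m and z of cover_box_1 in the frame of three_pocket_tray between 0.003 and 0.009 m and angle between cover_box_1's own z axis and vertical below 0.1 rad))) and linear speed of each of oil_bottle, dropper_bottle, cover_box_1, cover_box_2, tape_roll below 0.02 m/s and angular speed of each of oil_bottle, dropper_bottle, cover_box_1, cover_box_2, tape_roll below 1 rad/s and distance of each of pump_spray, loupe from where it was at the start of the episode below 0.03 m); the robot touches nothing.
It fails at once if the pump spray is moved by 30 mm or more (distance of pump_spray from where it was at the start of the episode above 0.03 m).
It fails at once if the loupe is moved by 30 mm or more (distance of loupe from where it was at the start of the episode above 0.03 m).
It also fails if it takes over 122 s, if anything falls off the work surface, if the arm or the gripper's body presses on something with over 40 N, if the wrist force passes 120 N, or if a joint passes its speed limit or range.

## Working session

There is one attempt and no reset: what is moved stays moved. The work goes in short steps, Python scripts to look and compute and a shell command to move; the robot and the scene stay as the last step left them, time stands still between calls to the robot, and variables do not carry over. Pictures are saved under pics/ and viewed, and the job is handed in when it is done.

```bash
ls; mkdir -p pics
python3 - <<'E'
from rig import r
import cv2,numpy as np
np.set_printoptions(precision=4,suppress=True)
for c in ["side","top","wrist"]:
    im=r.grab_frame(c); cv2.imwrite(f"pics/{c}0.png",im[:,:,::-1])
    k=r.get_calibration(c); print(c,{a:(np.array(b) if a=='T' else b) for a,b in k.items()})
print(r.get_state())
E
```

```text
pics
side {'fx': 428.4937752447023, 'fy': 428.4937752447023, 'cx': 279.4125507873236, 'cy': 207.87385064285155, 'T': array([[-0.9353,  0.2779, -0.2191,  0.2563],
       [-0.3537, -0.7531,  0.5548,  0.7987],
       [-0.0108,  0.5964,  0.8026,  1.2468],
       [ 0.    ,  0.    ,  0.    ,  1.    ]])}
top {'fx': 414.0996519050844, 'fy': 414.0996519050844, 'cx': 283.7410776054965, 'cy': 210.86352713341108, 'T': array([[ 0.0145,  0.9928, -0.119 ,  0.41  ],
       [-0.9996,  0.0175,  0.0238, -0.0066],
       [ 0.0257,  0.1186,  0.9926,  1.1875],
       [ 0.    ,  0.    ,  0.    ,  1.    ]])}
wrist {'fx': 358.81219745297057, 'fy': 358.81219745297057, 'cx': 281.60705177786207, 'cy': 204.60502094631136, 'T': array([[ 0.38  , -0.8904, -0.2507,  0.1741],
       [ 0.925 ,  0.3655,  0.104 ,  0.6043],
       [-0.001 , -0.2714,  0.9625,  0.3734],
       [ 0.    ,  0.    ,  0.    ,  1.    ]])}
{'time_s': 0.15, 'q': array([ 1.061 ,  0.0532,  1.614 , -0.    ,  1.476 , -0.119 ]), 'dq': array([-0.0007, -0.0021, -0.0044, -0.0011, -0.0007, -0.0004]), 'joint_torque': array([  0.0001, -39.4246, -37.072 ,  -0.0002,   0.0047,  -0.    ]), 'position': array([0.2379, 0.5775, 0.2303]), 'ee_rot': array([[ 0.3809, -0.0008, -0.9246],
       [ 0.9246, -0.0014,  0.3809],
       [-0.0016, -1.    ,  0.0002]]), 'contact_force': array([-0.8589,  0.3928, -0.3692]), 'wrist_torque': array([-0.0245, -0.0326,  0.0618]), 'gripper_width': 0.08536457475665872}
```

View pics/top0.png

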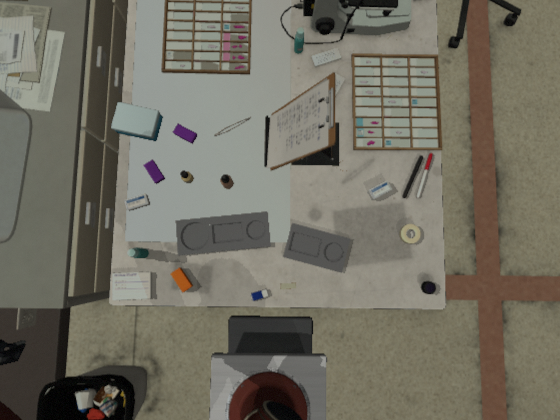

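View pics/side0.png

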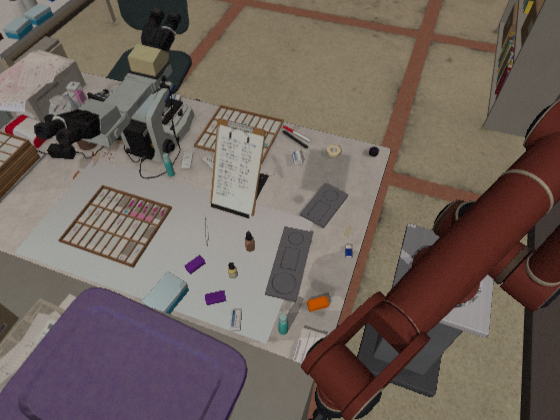

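View pics/wrist0.png

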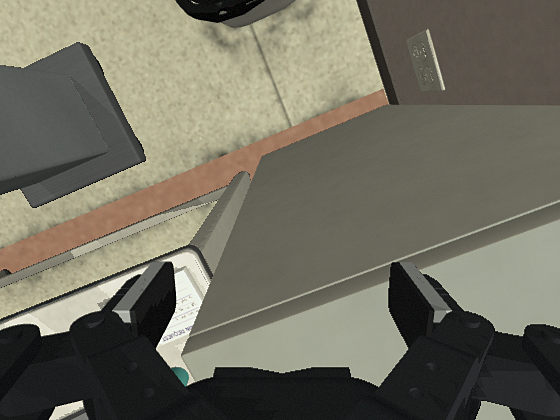

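Top view: three-pocket tray at (223,233), two-pocket tray at (318,247), oil bottle (186,176), dropper (227,182), white-blue boxes at (137,202) and (381,190), tape (411,233), loupe (428,287), pump spray (138,253). Now I'll measure from both fixed cameras.

```bash
cat > h.py <<'E'
import numpy as np,cv2
from rig import r
np.set_printoptions(precision=4,suppress=True)
def ray(k,uv):
    T=np.array(k["T"]); d=T[:3,:3]@np.array([(uv[0]-k["cx"])/k["fx"],-(uv[1]-k["cy"])/k["fy"],-1.]); return T[:3,3],d/np.linalg.norm(d)
def onz(k,uv,z):
    o,d=ray(k,uv); return o+d*(z-o[2])/d[2]
def tri(rays):
    A=sum(np.eye(3)-np.outer(d,d) for o,d in rays); b=sum((np.eye(3)-np.outer(d,d))@o for o,d in rays)
    p=np.linalg.solve(A,b); return p,[np.linalg.norm((np.eye(3)-np.outer(d,d))@(p-o)) for o,d in rays]
def proj(k,p):
    T=np.array(k["T"]); c=T[:3,:3].T@(np.asarray(p)-T[:3,3]); return np.array([k["cx"]+k["fx"]*c[0]/-c[2],k["cy"]-k["fy"]*c[1]/-c[2]])
def save(c,n):
    im=r.grab_frame(c); cv2.imwrite(f"pics/{n}.png",im[:,:,::-1]); return im
E
python3 - <<'E'
from h import *
import pickle
res={}
for c in ["top","side"]:
    k=r.get_calibration(c)
    for n in ["two_pocket_tray","three_pocket_tray","oil_bottle","dropper_bottle","cover_box_1","tape_roll","pump_spray","loupe"]:
        L=r.cut_out(n,c)
        for o in L[:5]:
            m=o["pixels"]; ys,xs=np.nonzero(m)
            rect=cv2.minAreaRect(np.c_[xs,ys].astype(np.float32))
            print(c,n,round(o["p"],2),np.array(o["uv"]),len(xs),xs.min(),xs.max(),ys.min(),ys.max(),"z0:",onz(k,o["uv"],0.01)[:2])
            res.setdefault((c,n),[]).append((o["p"],m))
pickle.dump(res,open("res.pkl","wb"))
E
```

```text
top two_pocket_tray 0.58 [318.5 245.7] 2167 283 349 224 271 z0: [ 0.4531 -0.1351]
top oil_bottle 0.19 [228.3 179.1] 137 221 232 174 188 z0: [0.6405 0.1263]
top dropper_bottle 0.52 [224.6 182.3] 142 220 232 174 188 z0: [0.6309 0.1366]
top cover_box_1 0.83 [137.2 198.7] 318 124 150 193 209 z0: [0.5787 0.3832]
top cover_box_1 0.79 [153.6 171.1] 270 143 164 159 182 z0: [0.6596 0.341 ]
top cover_box_1 0.62 [187.5 131.5] 246 173 196 124 142 z0: [0.7791 0.2491]
top cover_box_1 0.59 [181.6 277.6] 281 171 191 268 291 z0: [0.3584 0.2478]
top cover_box_1 0.55 [379.2 190.4] 235 369 391 181 197 z0: [ 0.6157 -0.3107]
top tape_roll 0.72 [407.5 230.8] 337 398 419 224 242 z0: [ 0.4997 -0.391 ]
top pump_spray 0.77 [139.4 249.2] 194 127 148 247 257 z0: [0.4356 0.369 ]
top loupe 0.72 [426.6 283.4] 165 421 435 281 294 z0: [ 0.3515 -0.4423]
side two_pocket_tray 0.95 [325.5 205. ] 1117 301 347 183 226 z0: [ 0.4424 -0.1258]
side three_pocket_tray 0.73 [287.5 265.7] 2242 265 311 226 300 z0: [0.4858 0.1549]
side dropper_bottle 0.61 [252.  240.1] 159 245 255 231 251 z0: [0.6331 0.1042]
side cover_box_1 0.62 [315.1 304.4] 245 307 328 296 310 z0: [0.3599 0.252 ]
side cover_box_1 0.56 [235.1 318. ] 233 230 241 308 330 z0: [0.5729 0.3781]
side cover_box_1 0.53 [215.3 295. ] 245 205 225 289 304 z0: [0.662 0.331]
side cover_box_1 0.32 [251.6 240.9] 164 245 254 231 251 z0: [0.6332 0.1076]
side tape_roll 0.58 [330.3 149.2] 133 327 340 144 155 z0: [ 0.5064 -0.3998]
side loupe 0.63 [369.9 153. ] 86 369 378 146 155 z0: [ 0.3533 -0.4336]
```

Run:
```python
import cv2
t=cv2.imread("pics/top0.png")
cv2.imwrite("pics/topzoomL.png",cv2.resize(t[120:300,110:310],None,fx=4,fy=4,interpolation=cv2.INTER_CUBIC)[:600])
cv2.imwrite("pics/topzoomR.png",cv2.resize(t[150:300,250:450],None,fx=4,fy=4,interpolation=cv2.INTER_CUBIC))
s=cv2.imread("pics/side0.png")
cv2.imwrite("pics/sidezoom.png",cv2.resize(s[130:345,180:400],None,fx=2.7,fy=2.7,interpolation=cv2.INTER_CUBIC))
```

```text
(no output)
```

View pics/topzoomL.png

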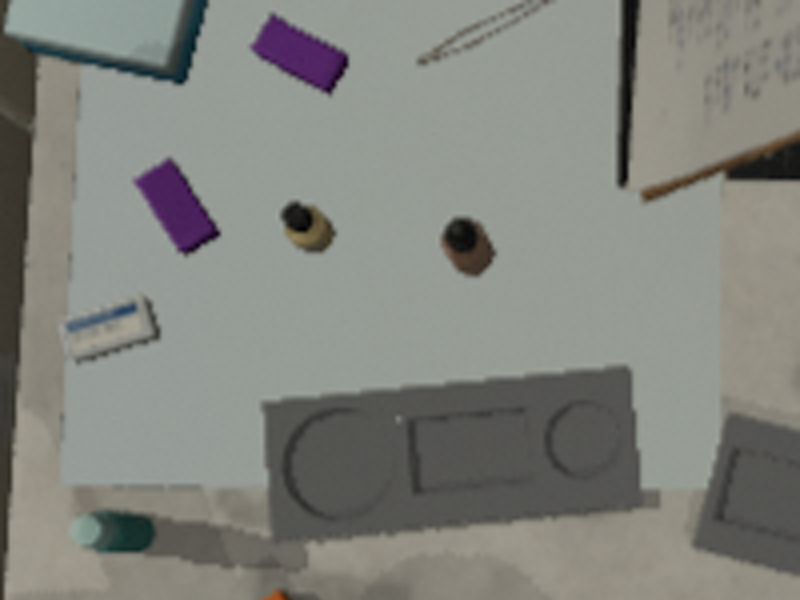

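View pics/topzoomR.png

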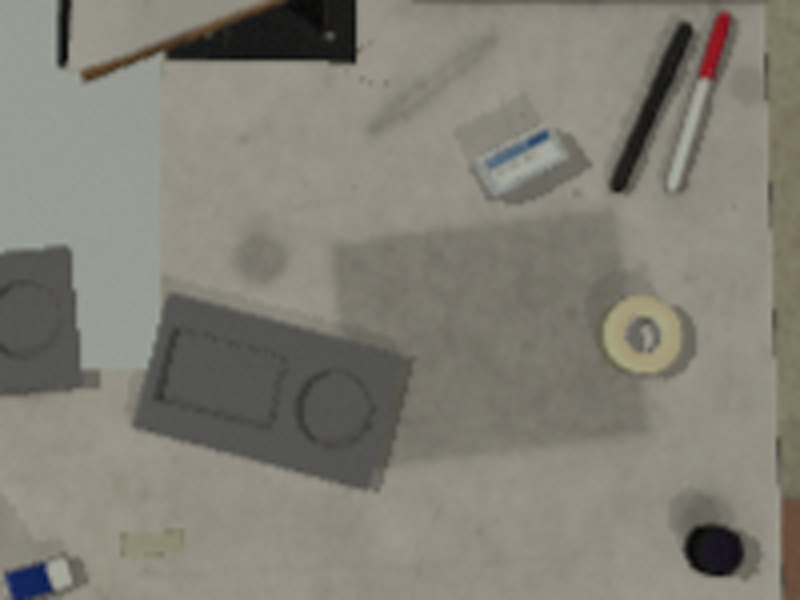

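View pics/sidezoom.png

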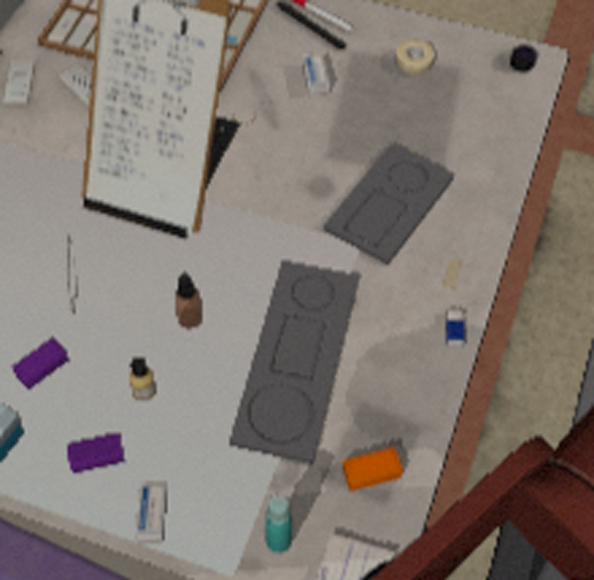

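Top zoom: three-pocket tray corners (zoom) about (263,403),(629,368),(641,505),(274,541); two-pocket corners (172,295),(413,357),(379,490),(134,427); pocket layouts are clear. Purple and orange boxes are the look-alikes. Both views agree on the white boxes.

Run:
```python
from h import *
kt=r.get_calibration("top"); ks=r.get_calibration("side")
L=lambda x,y:(110+(x+.5)/4-.5,120+(y+.5)/4-.5)
R=lambda x,y:(250+(x+.5)/4-.5,150+(y+.5)/4-.5)
S=lambda x,y:(180+(x+.5)/2.7-.5,130+(y+.5)/2.7-.5)
def t(name,a,b): 
    p,e=tri([ray(kt,a),ray(ks,b)]); print(name,p,np.array(e))
print("three"); 
for a,b in zip([(263,403),(629,368),(641,505),(274,541)],[(231,443),(283,262),(358,273),(313,460)]): t("c",L(*a),S(*b)); print(onz(kt,L(*a),.012),onz(ks,S(*b),.012))
print("two")
for a,b in zip([(172,295),(413,357),(379,490),(134,427)],[(325,228),(396,144),(453,176),(388,262)]): t("c",R(*a),S(*b)); print(onz(kt,R(*a),.012),onz(ks,S(*b),.012))
def fit(k,pts,w,l):
    P=np.array([onz(k,p,.012)[:2] for p in pts]); c=P.mean(0)
    # pts order: (+y,+x)(−y,+x)(−y,−x)(+y,−x)
    M=np.array([(w/2,l/2),(w/2,-l/2),(-w/2,-l/2),(-w/2,l/2)])
    H=M.T@(P-c); U,_,Vt=np.linalg.svd(H); Rm=Vt.T@U.T; print(c,np.degrees(np.arctan2(Rm[1,0],Rm[0,0])),"res",np.abs(M@Rm.T+c-P).max()); return c,Rm
c,Rm=fit(kt,[L(*a) for a in [(263,403),(629,368),(641,505),(274,541)]],.1,.262)
for y in(-.093,-.0125,.08): print("3pk",c+Rm@[0,y])
fit(ks,[S(*a) for a in [(231,443),(283,262),(358,273),(313,460)]],.1,.262)
c,Rm=fit(kt,[R(*a) for a in [(172,295),(413,357),(379,490),(134,427)]],.1,.172)
for y in(-.049,.034): print("2pk",c+Rm@[0,y])
fit(ks,[S(*a) for a in [(325,228),(396,144),(453,176),(388,262)]],.1,.172)
t("dropper tip",L(459,231),S(184,276))
t("oil cap",L(295,214),S(138,362))
for n,z,P,F in [("box1",.02,[(65,322),(145,297),(158,335),(78,361)],L),("box2",.02,[(478,160),(545,128),(568,158),(498,196)],R)]:
    q=np.array([onz(kt,F(*p),z)[:2] for p in P]); print(n,q.mean(0),[np.degrees(np.arctan2(*(q[0]-q[1])[::-1])),np.degrees(np.arctan2(*(q[3]-q[2])[::-1]))],np.linalg.norm(q[0]-q[1]),np.linalg.norm(q[1]-q[2]))
t("box1",L(112,326),S(151,508)); t("box2",R(523,160),S(320,72));t("tape",R(642,335),S(415,55))
t("spraycap",L(92,530),S(278,508));t("loupe",R(713,548),S(522,55))
```

```text
three
c [0.5179 0.2724 0.0093] [0.0007 0.0007]
[0.5183 0.2719 0.012 ] [0.5166 0.2734 0.012 ]
c [0.5484 0.0135 0.0089] [0.0002 0.0002]
[0.5478 0.0134 0.012 ] [0.5479 0.0154 0.012 ]
c [0.4505 0.003  0.0197] [0.0004 0.0004]
[0.4504 0.003  0.012 ] [ 0.4521 -0.0019  0.012 ]
c [0.421  0.2599 0.0112] [0.0003 0.0003]
[0.4213 0.2598 0.012 ] [0.4206 0.2602 0.012 ]
two
c [ 0.5165 -0.061   0.0023] [0.0003 0.0003]
[ 0.5154 -0.0606  0.012 ] [ 0.5148 -0.0543  0.012 ]
c [ 0.4733 -0.236  -0.0026] [0.0015 0.0015]
[ 0.474  -0.2329  0.012 ] [ 0.4694 -0.2242  0.012 ]
c [ 0.3808 -0.2111 -0.0055] [0.0014 0.0014]
[ 0.3799 -0.2084  0.012 ] [ 0.3803 -0.1967  0.012 ]
c [ 0.4217 -0.035   0.0067] [0.0002 0.0002]
[ 0.4215 -0.0349  0.012 ] [ 0.4212 -0.0314  0.012 ]
[0.4845 0.137 ] 6.503481929359226 res 0.0018113950885780957
3pk [0.495  0.0446]
3pk [0.4859 0.1246]
3pk [0.4754 0.2165]
[0.4843 0.1368] 7.1500097679441375 res 0.0024837930779403883
[ 0.4477 -0.1342] -13.859107802000116 res 0.003828142355334567
2pk [ 0.4359 -0.1818]
2pk [ 0.4558 -0.1012]
[ 0.4464 -0.1266] -14.681884557861242 res 0.0040539051274631754
dropper tip [0.6302 0.1277 0.0948] [0.0018 0.0018]
oil cap [0.6426 0.242  0.0715] [0. 0.]
box1 [0.5684 0.3785] [np.float64(108.94395785993099), np.float64(109.53054727492118)] 0.058143005026122505 0.028940397836252452
box2 [ 0.616  -0.3111] [np.float64(116.47310780103524), np.float64(119.27067180036485)] 0.054512231053702315 0.02708529166685038
box1 [0.5704 0.3794 0.0165] [0.0004 0.0004]
box2 [ 0.6145 -0.3129  0.0164] [0.0024 0.0024]
tape [ 0.4927 -0.3977  0.0119] [0.0004 0.0004]
spraycap [0.426  0.3594 0.0939] [0.0001 0.0001]
loupe [ 0.3439 -0.4407  0.0231] [0.0007 0.0007]
```

```bash
cat >> h.py <<'E'
from scipy.spatial.transform import Rotation as Ro
def plan(x,y,z,a,show=True):
    s=r.get_state(); R=np.array(s["ee_rot"]); a=np.radians(a)
    G=np.array([[np.cos(a),0,-np.sin(a)],[np.sin(a),0,np.cos(a)],[0,-1,0]])
    d=R.T@(np.array([x,y,z])-s["position"]); w=np.degrees(Ro.from_matrix(R.T@G).as_rotvec())
    print("t",round(s["time_s"],2),"pos",s["position"],"yaw",round(np.degrees(np.arctan2(R[1,0],R[0,0])),1),"-> row",np.round(d,4),np.round(w,1),"rows",max(np.linalg.norm(d)/.05,np.linalg.norm(w)/8.59))
E
python3 -c "
from h import *
plan(.6426,.242,.2,20)"
```

```text
t 0.95 pos [0.2381 0.5779 0.2313] yaw 67.6 -> row [-0.1564  0.0313 -0.502 ] [ 0.  47.6 -0. ] rows 10.534207791203656
```

```bash
python3 -m crank '[[-0.156,0.03,-0.502,0,47.6,0,1],[-0.156,0.03,-0.502,0,47.6,0,1],[-0.156,0.03,-0.502,0,47.6,0,1],[-0.156,0.03,-0.502,0,47.6,0,1],[-0.156,0.03,-0.502,0,47.6,0,1],[-0.156,0.03,-0.502,0,47.6,0,1],[-0.156,0.03,-0.502,0,47.6,0,1],[-0.156,0.03,-0.502,0,47.6,0,1]]'
python3 -c "
from h import *
save('wrist','w1')
plan(.6426,.242,.2,20)"
```

```text
time_s: 1.75
position: [0.5469, 0.3215, 0.2086]
ee_rot: [[0.94, 0.0, -0.342], [0.342, 0.0, 0.94], [0.001, -1.0, 0.0]]
contact_force: [0.6, 0.8, -0.3]
gripper_width: 0.0851
t 1.8 pos [0.552  0.3162 0.208 ] yaw 19.7 -> row [ 0.0603  0.0086 -0.1003] [ 0.3 -0.3  0.1] rows 2.3470811818916917
```

```bash
python3 -m crank '[[0.06,0.008,-0.1,0,0,0,1],[0.06,0.008,-0.1,0,0,0,1],[0.06,0.008,-0.1,0,0,0,1],[0.06,0.008,-0.1,0,0,0,1],[0.06,0.008,-0.1,0,0,0,1]]'
python3 -c "
from h import *
save('wrist','w2')
k=r.get_calibration('wrist')
for n,p in [('oil top',(.6426,.242,.072)),('oil base',(.6426,.242,0)),('box1',(.570,.379,.018))]: print(n,proj(k,p))
for n in ['oil_bottle','cover_box_1']:
  for o in r.cut_out(n,'wrist')[:3]:
    ys,xs=np.nonzero(o['pixels']); print(n,o['p'],o['uv'],xs.min(),xs.max(),ys.min(),ys.max(),len(xs))
plan(.6426,.242,.2,20)"
```

```text
time_s: 2.3
position: [0.642, 0.2421, 0.2003]
ee_rot: [[0.942, 0.003, -0.336], [0.336, -0.004, 0.942], [0.001, -1.0, -0.004]]
contact_force: [-1.3, -0.4, -0.1]
gripper_width: 0.0849
oil top [282.0126 196.2964]
oil base [281.7298 177.5903]
box1 [254.5173  -4.4547]
oil_bottle 0.75 [281.2, 181.0] 265 298 163 204 1108
cover_box_1 0.98 [414.4, 209.0] 378 453 176 244 2633
cover_box_1 0.84 [336.8, 80.1] 298 377 54 108 2789
cover_box_1 0.76 [252.9, 15.4] 236 273 0 35 1307
t 2.45 pos [0.6413 0.2433 0.2008] yaw 19.8 -> row [ 0.0008  0.0008 -0.0017] [ 0.3 -0.2  0.1] rows 0.04595169093555287
```

View pics/w1.png

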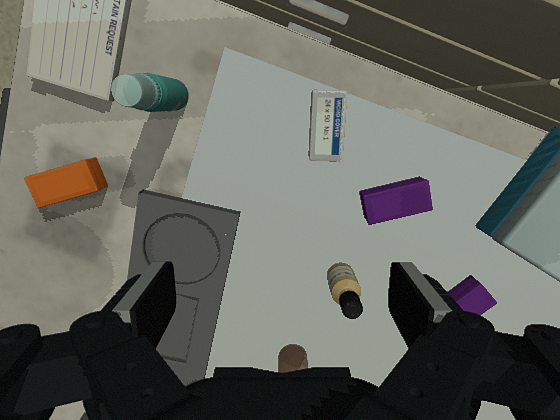

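View pics/w2.png

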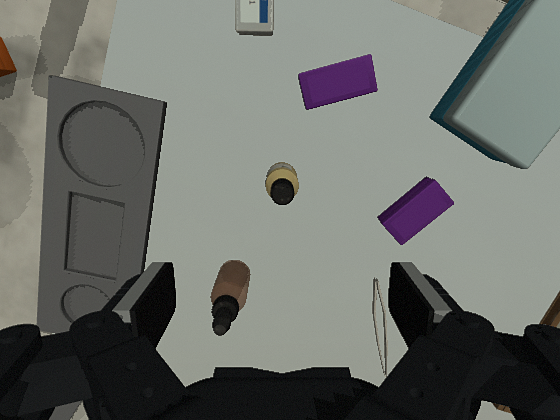

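w2 shows the oil bottle between the fingers: cap centre (282,191), base end (282,170), as predicted to within 4 px.

```bash
python3 -m crank '[[0,0.05,0.002,0,0,0,1],[0,0.08,0.002,0,0,0,1],[0,0.08,0.002,0,0,0,1],[0,0.08,0.002,0,0,0,1]]'
python3 -c "
from h import *
save('wrist','w3')
k=r.get_calibration('wrist')
for n,p in [('oil top',(.6426,.242,.072)),('oil base',(.6426,.242,0)),('dropper',(.63,.128,.1))]: print(n,proj(k,p))
plan(.6426,.242,.016,20)"
```

```text
time_s: 2.85
position: [0.6402, 0.2457, 0.1211]
ee_rot: [[0.941, 0.003, -0.339], [0.339, -0.004, 0.941], [0.002, -1.0, -0.005]]
contact_force: [0.2, -0.0, 0.6]
gripper_width: 0.0855
oil top [280.4332 235.2371]
oil base [280.156  201.7151]
dropper [193.3383 419.4466]
t 2.9 pos [0.6415 0.2459 0.123 ] yaw 19.8 -> row [-0.0009  0.107  -0.0035] [ 0.3 -0.2  0.3] rows 2.141401457419103
```

View pics/w3.png

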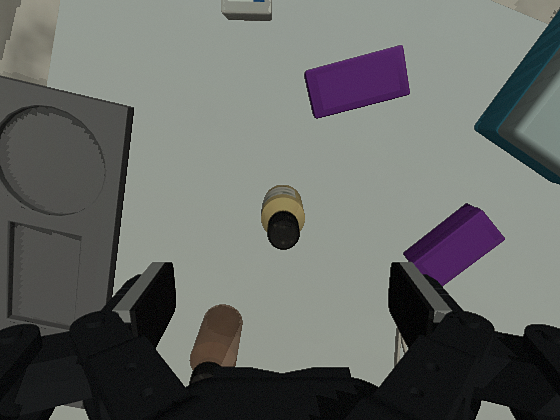

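Cap top is at about (284,233) against a predicted (280,235), so the bottle is centred. I'll descend and close.

```bash
python3 -m crank '[[0.001,0.05,-0.003,0,0,0,1],[0.001,0.09,-0.003,0,0,0,1],[0.001,0.107,-0.003,0,0,0,1],[0.001,0.107,-0.003,0,0,0,1],[0.001,0.107,-0.003,0,0,0,1],[0.001,0.107,-0.003,0,0,0,-1],[0.001,0.107,-0.003,0,0,0,-1],[0.001,0.107,-0.003,0,0,0,-1]]'
python3 -m crank '[[0,0,0,0,0,0,-1],[0,0,0,0,0,0,-1],[0,0,0,0,0,0,-1],[0,0,0,0,0,0,-1]]'
```

```text
time_s: 3.7
position: [0.6453, 0.2434, 0.018]
ee_rot: [[0.941, 0.009, -0.339], [0.339, -0.002, 0.941], [0.008, -1.0, -0.005]]
contact_force: [-0.7, 0.6, -0.6]
gripper_width: 0.0442
time_s: 4.1
position: [0.6458, 0.2435, 0.0187]
ee_rot: [[0.941, 0.01, -0.339], [0.339, -0.002, 0.941], [0.009, -1.0, -0.005]]
contact_force: [0.0, -0.1, 2.6]
gripper_width: 0.0271
```

```bash
python3 -m crank '[[0,-0.05,0,0,0,0,-1],[0,-0.1,0,0,0,0,-1],[0,-0.15,0,0,0,0,-1],[0,-0.19,0,0,0,0,-1],[0,-0.19,0,0,0,0,-1]]'
python3 -c "
from h import *
save('wrist','w4'); print(r.get_state()['gripper_width'])
plan(.436,-.182,.16,-14); plan(.436,-.182,.16,0)"
```

```text
time_s: 4.6
position: [0.6476, 0.2449, 0.2181]
ee_rot: [[0.94, 0.024, -0.339], [0.339, 0.002, 0.941], [0.023, -1.0, -0.007]]
contact_force: [0.6, 0.6, -0.4]
gripper_width: 0.0266
0.02696668957569249
t 4.65 pos [0.6459 0.2445 0.2137] yaw 19.8 -> row [-0.343   0.0498 -0.3298] [ 0.  33.8  1.1] rows 9.567278969420016
t 4.65 pos [0.6459 0.2445 0.2137] yaw 19.8 -> row [-0.343   0.0498 -0.3298] [ 0.2 19.8  1. ] rows 9.567278969420016
```

View pics/w4.png

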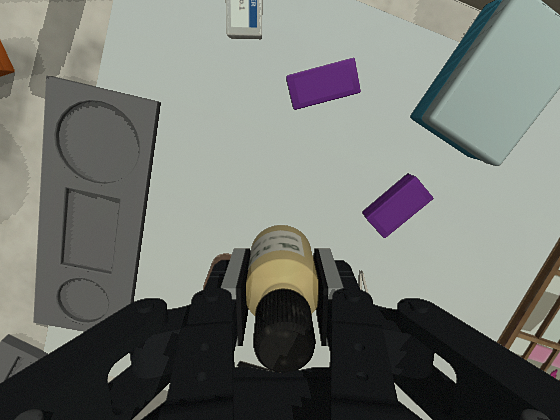

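Oil bottle is held upright between the pads. I'll carry it to the two-pocket tray.

```bash
python3 -m crank '[[-0.343,0.03,-0.33,0,33.8,1,-1],[-0.343,0.03,-0.33,0,33.8,1,-1],[-0.343,0.03,-0.33,0,33.8,1,-1],[-0.343,0.03,-0.33,0,33.8,1,-1],[-0.343,0.03,-0.33,0,33.8,1,-1],[-0.343,0.03,-0.33,0,33.8,1,-1],[-0.343,0.03,-0.33,0,33.8,1,-1],[-0.343,0.03,-0.33,0,33.8,1,-1]]'
python3 -c "
from h import *
plan(.436,-.182,.16,-14)"
```

```text
time_s: 5.45
position: [0.4662, -0.1158, 0.1817]
ee_rot: [[0.97, -0.002, 0.241], [-0.241, 0.001, 0.97], [-0.002, -1.0, -0.0]]
contact_force: [0.1, -1.1, -0.1]
gripper_width: 0.0273
t 5.45 pos [ 0.4662 -0.1158  0.1817] yaw -14.0 -> row [-0.0133  0.0217 -0.0715] [ 0.   0.  -0.1] rows 1.5178920805711589
```

```bash
python3 -m crank '[[-0.013,0.05,-0.071,0,0,0,-1],[-0.013,0.05,-0.071,0,0,0,-1],[-0.013,0.05,-0.071,0,0,0,-1],[-0.013,0.05,-0.071,0,0,0,-1],[-0.013,0.05,-0.071,0,0,0,-1]]'
python3 -c "
from h import *
save('wrist','w5'); k=r.get_calibration('wrist')
for n,p in [('2pk round',(.4359,-.1818,.012)),('oblong',(.4558,-.1012,.012)),('tcp',r.get_state()['position'])]: print(n,proj(k,p))
plan(.436,-.182,.16,-14)"
```

```text
time_s: 5.95
position: [0.4366, -0.1809, 0.1315]
ee_rot: [[0.971, -0.003, 0.241], [-0.241, 0.001, 0.971], [-0.003, -1.0, 0.0]]
contact_force: [-0.0, -0.4, 0.2]
gripper_width: 0.0267
2pk round [280.9545 199.8659]
oblong [280.992   84.6402]
tcp [282.2495 268.3158]
t 6.0 pos [ 0.437  -0.1809  0.1321] yaw -13.9 -> row [-0.0008 -0.0279 -0.0013] [-0.   0.1 -0.1] rows 0.5596403410238188
```

View pics/w5.png

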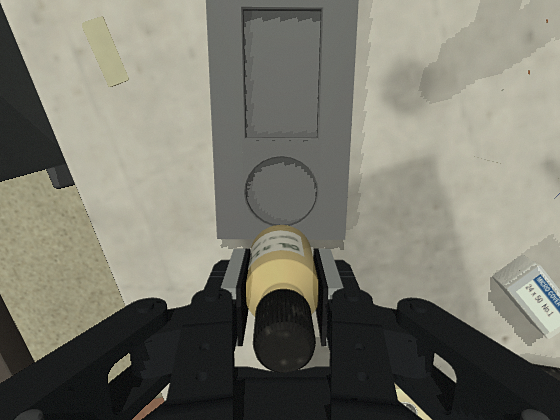

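w5: round pocket centre at (281,190), oblong (243–321, 8–137). That is about 10 px from the prediction, so my top-view pick for this tray was off. I'll re-measure it from the wrist view.

Run:
```python
from h import *
k=r.get_calibration('wrist'); kt=r.get_calibration('top'); ks=r.get_calibration('side')
a=onz(k,(281,190),.012); b=onz(k,(282,72),.012); print(a,b,np.linalg.norm(a-b),np.degrees(np.arctan2(*(b-a)[1::-1])))
for p in (a,b): print("top",proj(kt,p),"side",proj(ks,p))
t=cv2.imread("pics/top0.png"); s=cv2.imread("pics/side0.png")
for im,kk in((t,kt),(s,ks)):
  for p in (a,b): u=proj(kk,p).round().astype(int); im[u[1],u[0]]=(0,0,255)
cv2.imwrite("pics/chk.png",np.hstack([cv2.resize(t[215:280,275:360],None,fx=4.5,fy=4.5,interpolation=cv2.INTER_NEAREST),cv2.resize(s[175:240,275:360],None,fx=4.5,fy=4.5,interpolation=cv2.INTER_NEAREST)]))
```

```text
[ 0.4378 -0.1743  0.012 ] [ 0.4585 -0.0933  0.012 ] 0.08361693834055439 75.6783247166894
top [332.3661 251.3237] side [330.6395 195.1023]
top [303.9016 243.5674] side [318.5513 210.2407]
```

View pics/chk.png

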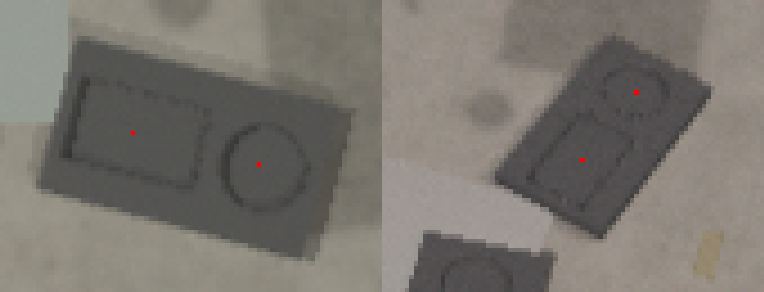

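```bash
python3 -c "
from h import *
plan(.4376,-.1752,.06,-14.2)"
```

```text
t 6.0 pos [ 0.437  -0.1809  0.1321] yaw -13.9 -> row [-0.0007  0.0721  0.0057] [-0.   0.3 -0.1] rows 1.445723506947583
```

```bash
python3 -m crank '[[-0.001,0,0.006,0,0,0,-1],[-0.001,0.04,0.006,0,0,0,-1],[-0.001,0.072,0.006,0,0,0,-1],[-0.001,0.072,0.006,0,0,0,-1],[-0.001,0.072,0.006,0,0,0,-1]]'
python3 -c "
from h import *
save('wrist','w6'); k=r.get_calibration('wrist')
print(proj(k,(.4378,-.1743,.012)))
plan(.4376,-.1752,.026,-14.2)"
```

```text
time_s: 6.5
position: [0.4378, -0.1741, 0.0606]
ee_rot: [[0.971, -0.002, 0.239], [-0.239, 0.001, 0.971], [-0.002, -1.0, 0.0]]
contact_force: [1.1, -1.6, -0.6]
gripper_width: 0.0268
[280.2155 229.1451]
t 6.55 pos [ 0.4387 -0.1748  0.0618] yaw -13.8 -> row [-0.001   0.0358 -0.0006] [0.  0.4 0. ] rows 0.7172404032438484
```

View pics/w6.png

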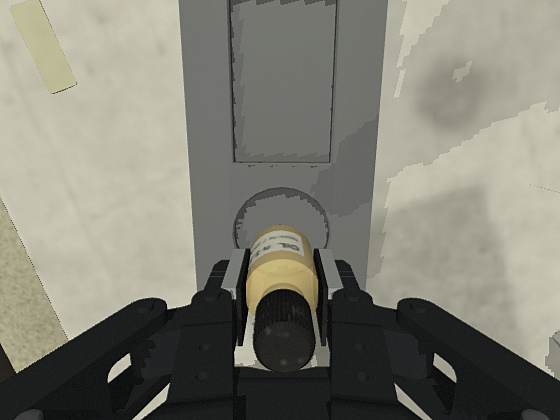

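Pocket (234–328, top 187) has its centre near row 231 against 229 predicted. On line, lowering.

```bash
python3 -m crank '[[-0.001,0.02,-0.001,0,0,0,-1],[-0.001,0.035,-0.001,0,0,0,-1],[-0.001,0.036,-0.001,0,0,0,-1],[-0.001,0.036,-0.001,0,0,0,-1],[-0.001,0.036,-0.001,0,0,0,-1]]'
python3 -c "
from h import *
plan(.4376,-.1752,.025,-14.2)"
```

```text
time_s: 7.05
position: [0.4389, -0.1763, 0.0278]
ee_rot: [[0.971, 0.003, 0.239], [-0.239, -0.002, 0.971], [0.004, -1.0, -0.002]]
contact_force: [-0.4, 0.1, -0.0]
gripper_width: 0.0267
t 7.05 pos [ 0.4389 -0.1763  0.0278] yaw -13.8 -> row [-0.0015  0.0028  0.0008] [0.1 0.4 0.2] rows 0.06499083886357424
```

```bash
python3 -m crank '[[-0.001,0.003,0.001,0,0,0,-1],[-0.001,0.003,0.001,0,0,0,-1],[-0.001,0.003,0.001,0,0,0,-0.4],[-0.001,0.003,0.001,0,0,0,-0.1],[-0.001,0.003,0.001,0,0,0,0.2],[-0.001,0.003,0.001,0,0,0,0.2],[-0.001,0.003,0.001,0,0,0,0.2]]'
python3 -m crank '[[0,-0.03,0,0,0,0,0.4],[0,-0.08,0,0,0,0,1],[0,-0.13,0,0,0,0,1],[0,-0.17,0,0,0,0,1],[0,-0.17,0,0,0,0,1]]'
python3 -c "
from h import *
save('wrist','w7')
plan(.63,.128,.2,20)"
```

```text
time_s: 7.75
position: [0.4381, -0.1751, 0.0248]
ee_rot: [[0.971, 0.003, 0.239], [-0.239, -0.002, 0.971], [0.004, -1.0, -0.002]]
contact_force: [0.5, -0.4, -0.3]
gripper_width: 0.0513
time_s: 8.25
position: [0.441, -0.1767, 0.2027]
ee_rot: [[0.971, 0.015, 0.239], [-0.239, -0.009, 0.971], [0.017, -1.0, -0.006]]
contact_force: [0.4, -0.5, 0.0]
gripper_width: 0.0851
t 8.3 pos [ 0.4395 -0.1759  0.199 ] yaw -13.8 -> row [ 0.1124 -0.001   0.3405] [  0.4 -33.8   0.6] rows 7.172408503249965
```

View pics/w7.png

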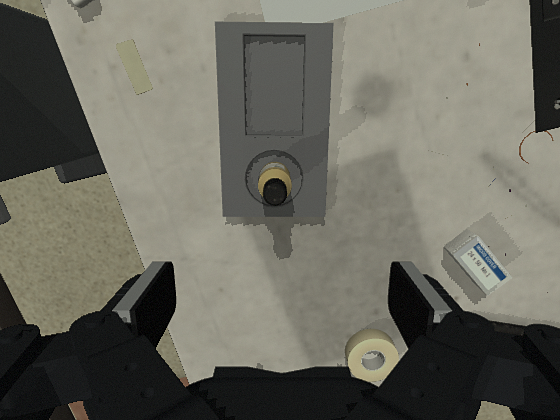

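w7 shows the oil bottle standing in the round pocket (centre 274,180), with the oblong pocket at (274,85). Next is the box at (0.614,-0.312).

```bash
python3 -c "
from h import *
k=r.get_calibration('wrist')
print(onz(k,(273,178),.012),onz(k,(274.5,85),.012),onz(k,(275,190),.072))
plan(.607,-.3,.2,28)"
```

```text
[ 0.434 -0.173  0.012] [ 0.4555 -0.0932  0.012 ] [ 0.4369 -0.1707  0.072 ]
t 8.3 pos [ 0.4395 -0.1759  0.199 ] yaw -13.8 -> row [ 0.1923  0.0015 -0.0806] [  0.5 -41.8   0.5] rows 4.868436910534899
```

```bash
python3 -m crank '[[0.192,0,-0.08,0,-41.8,0,1],[0.192,0,-0.08,0,-41.8,0,1],[0.192,0,-0.08,0,-41.8,0,1],[0.192,0,-0.08,0,-41.8,0,1],[0.192,0,-0.08,0,-41.8,0,1],[0.192,0,-0.08,0,-41.8,0,1],[0.192,0,-0.08,0,-41.8,0,1]]'
python3 -c "
from h import *
save('wrist','w8');k=r.get_calibration('wrist'); print(proj(k,(.6145,-.312,.02)))
for o in r.cut_out('cover_box_2','wrist')[:2]: print(o['p'],o['uv'],cv2.minAreaRect(np.argwhere(o['pixels'])[:,::-1].astype(np.float32)))
plan(.6145,-.312,.2,28)"
```

```text
time_s: 9.0
position: [0.6059, -0.2987, 0.1994]
ee_rot: [[0.884, 0.007, -0.467], [0.467, -0.005, 0.884], [0.004, -1.0, -0.007]]
contact_force: [-0.0, -0.3, 0.1]
gripper_width: 0.0856
[281.8229 196.9815]
0.89 [285.8, 193.5] ((285.0, 194.5), (69.0, 34.0), 90.0)
t 9.1 pos [ 0.6059 -0.2985  0.2009] yaw 27.9 -> row [ 0.0013  0.001  -0.016 ] [ 0.5 -0.1  0.3] rows 0.3212594408720271
```

View pics/w8.png

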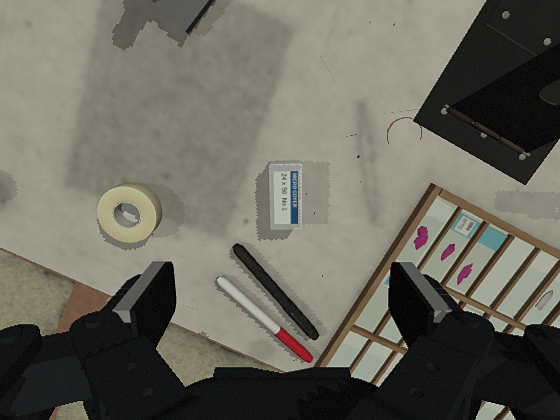

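Box top centre at (286,195), long axis vertical in the image, so aligned with the gripper. Tape at (129,213). The pens stay clear of the fingers.

```bash
python3 -c "
from h import *
k=r.get_calibration('wrist'); p=onz(k,(286,195),.02); print(p,'tape',onz(k,(129,209),.018))
plan(p[0],p[1],.1,27.5)"
```

```text
[ 0.6174 -0.3087  0.02  ] tape [ 0.4929 -0.3906  0.018 ]
t 9.1 pos [ 0.6059 -0.2985  0.2009] yaw 27.9 -> row [ 0.0048  0.101  -0.0135] [0.5 0.4 0.3] rows 2.0406056965382384
```

```bash
python3 -m crank '[[0.005,0.05,-0.013,0.5,0,0.3,1],[0.005,0.101,-0.013,0.5,0,0.3,1],[0.005,0.101,-0.013,0.5,0,0.3,1],[0.005,0.101,-0.013,0.5,0,0.3,1]]'
python3 -c "
from h import *
save('wrist','w9');k=r.get_calibration('wrist'); print(proj(k,(.6174,-.3087,.02)))
for o in r.cut_out('cover_box_2','wrist')[:2]: print(o['p'],o['uv'],cv2.minAreaRect(np.argwhere(o['pixels'])[:,::-1].astype(np.float32)))
plan(.6174,-.3087,.008,27.5)"
```

```text
time_s: 9.5
position: [0.6158, -0.307, 0.099]
ee_rot: [[0.884, -0.003, -0.468], [0.468, 0.001, 0.884], [-0.002, -1.0, 0.002]]
contact_force: [0.4, 0.0, 0.3]
gripper_width: 0.0856
[280.5961 213.5983]
0.72 [277.9, 215.6] ((280.5, 216.5), (49.0, 97.0), 0.0)
t 9.6 pos [ 0.6186 -0.3088  0.1037] yaw 27.9 -> row [-0.0012  0.0956  0.0011] [0.3 0.4 0.1] rows 1.913150231188894
```

View pics/w9.png

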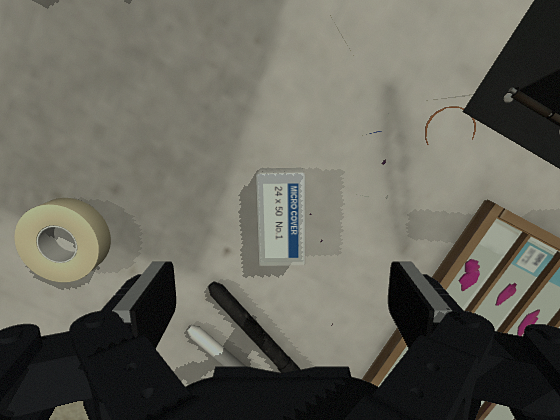

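```bash
python3 -m crank '[[-0.001,0.05,0,0.3,0,0,1],[-0.001,0.085,0,0.3,0,0,1],[-0.001,0.096,0,0.3,0,0,1],[-0.001,0.096,0,0.3,0,0,1],[-0.001,0.096,0,0.3,0,0,1]]'
python3 -m crank '[[0,0,0,0,0,0,-1],[0,0,0,0,0,0,-1],[0,0,0,0,0,0,-1],[0,0,0,0,0,0,-1],[0,0,0,0,0,0,-1],[0,0,0,0,0,0,-1]]'
```

```text
time_s: 10.1
position: [0.62, -0.3107, 0.0111]
ee_rot: [[0.884, 0.006, -0.468], [0.468, -0.001, 0.884], [0.005, -1.0, -0.004]]
contact_force: [0.8, 0.4, 1.1]
gripper_width: 0.0857
time_s: 10.7
position: [0.6207, -0.3112, 0.0123]
ee_rot: [[0.884, 0.008, -0.468], [0.468, -0.002, 0.884], [0.006, -1.0, -0.005]]
contact_force: [0.5, 0.5, 6.3]
gripper_width: 0.0277
```

```bash
python3 -m crank '[[0,-0.02,0,0,0,0,-1],[0,-0.05,0,0,0,0,-1],[0,-0.08,0,0,0,0,-1],[0,-0.1,0,0,0,0,-1],[0,-0.1,0,0,0,0,-1]]'
python3 -c "
from h import *
save('wrist','w10');save('side','s10');print(r.get_state()['gripper_width'])
plan(.457,-.0945,.13,-14.5)"
```

```text
time_s: 11.2
position: [0.6218, -0.3121, 0.116]
ee_rot: [[0.884, 0.013, -0.468], [0.468, -0.005, 0.884], [0.009, -1.0, -0.011]]
contact_force: [0.7, 0.5, -0.7]
gripper_width: 0.0278
0.027959569640875478
t 11.3 pos [ 0.6195 -0.3107  0.1113] yaw 27.9 -> row [-0.0424 -0.0201  0.267 ] [ 0.1 42.4  0.4] rows 5.422795299104531
```

View pics/w10.png

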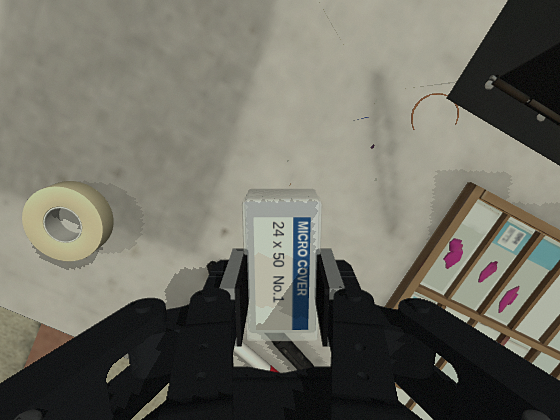

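Box is held level (rows 198–335, columns 243–322). I'll carry it to the two-pocket tray's oblong pocket.

```bash
python3 -m crank '[[-0.042,-0.04,0.267,0,42.4,0.4,-1],[-0.042,-0.04,0.267,0,42.4,0.4,-1],[-0.042,-0.04,0.267,0,42.4,0.4,-1],[-0.042,-0.04,0.267,0,42.4,0.4,-1],[-0.042,-0.04,0.267,0,42.4,0.4,-1],[-0.042,-0.04,0.267,0,42.4,0.4,-1],[-0.042,-0.04,0.267,0,42.4,0.4,-1],[-0.042,-0.04,0.267,0,42.4,0.4,-1]]'
python3 -c "
from h import *
save('wrist','w11');k=r.get_calibration('wrist');print(proj(k,(.457,-.0945,.012)))
plan(.457,-.0945,.06,-14.5)"
```

```text
time_s: 12.1
position: [0.4564, -0.0939, 0.1481]
ee_rot: [[0.968, -0.002, 0.25], [-0.25, -0.002, 0.968], [-0.002, -1.0, -0.002]]
contact_force: [-0.6, -1.4, -0.0]
gripper_width: 0.0277
[282.2294 192.8853]
t 12.15 pos [ 0.4569 -0.0944  0.1485] yaw -14.5 -> row [0.0002 0.0885 0.0002] [ 0.1 -0.  -0.1] rows 1.7697936440508173
```

View pics/w11.png

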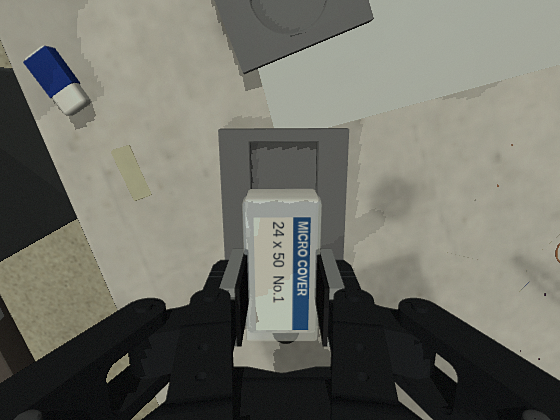

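```bash
python3 -c "
from h import *
k=r.get_calibration('wrist');a=np.radians(-14.5);c=np.array([.457,-.0945]);ty=np.array([-np.sin(a),np.cos(a)])
for d in (.042,.052):print(proj(k,[*(c+ty*d),.012]))
print(onz(k,(283.5,142),.012),onz(k,(284,129),.012),c+ty*.042,c+ty*.052)"
```

```text
[282.3029 139.9082]
[282.3213 126.6409]
[ 0.468  -0.0556  0.012 ] [ 0.4708 -0.0462  0.012 ] [ 0.4675 -0.0538] [ 0.47   -0.0442]
```

Pocket far edge at row 142 against 140 predicted, and the columns are centred to 1 px. Lowering.

```bash
python3 -m crank '[[0.001,0.05,-0.001,0,0,0,-1],[0.001,0.1,-0.001,0,0,0,-1],[0.001,0.118,-0.001,0,0,0,-1],[0.001,0.118,-0.001,0,0,0,-1],[0.001,0.118,-0.001,0,0,0,-1]]'
python3 -c "
from h import *
save('wrist','w12')
plan(.4575,-.0955,.018,-14.5)"
```

```text
time_s: 12.65
position: [0.4577, -0.0966, 0.0303]
ee_rot: [[0.968, -0.003, 0.251], [-0.251, -0.002, 0.968], [-0.002, -1.0, -0.002]]
contact_force: [-0.0, -0.4, -0.2]
gripper_width: 0.0277
t 12.7 pos [ 0.4587 -0.0968  0.0316] yaw -14.6 -> row [-0.0015  0.0136  0.001 ] [ 0.1 -0.1  0. ] rows 0.2746657958579857
```

View pics/w12.png

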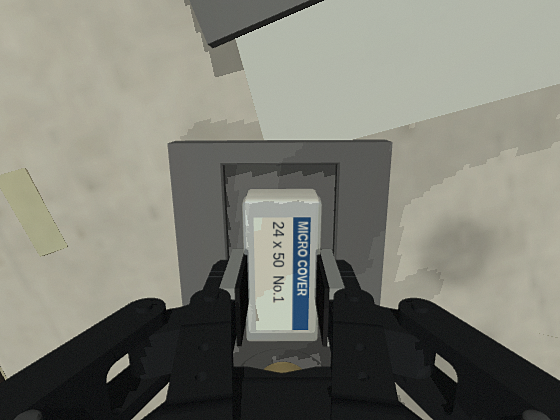

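```bash
python3 -m crank '[[-0.001,0.008,0.001,0,0,0,-1],[-0.001,0.013,0.001,0,0,0,-1],[-0.001,0.013,0.001,0,0,0,-1],[-0.001,0.013,0.001,0,0,0,-1]]'
```

```text
time_s: 13.1
position: [0.4581, -0.0956, 0.0188]
ee_rot: [[0.968, 0.0, 0.251], [-0.251, -0.003, 0.968], [0.001, -1.0, -0.003]]
contact_force: [0.5, -0.5, -1.1]
gripper_width: 0.0276
```

Release, rise and check.

```bash
python3 -m crank '[[0,0.001,0,0,0,0,-0.5],[0,0.001,0,0,0,0,-0.2],[0,0,0,0,0,0,0],[0,0,0,0,0,0,0.2],[0,-0.03,0,0,0,0,0.5],[0,-0.08,0,0,0,0,1],[0,-0.13,0,0,0,0,1],[0,-0.17,0,0,0,0,1]]'
python3 -m crank '[[0,0,-0.04,0,0,0,1],[0,0,-0.04,0,0,0,1],[0,0,-0.04,0,0,0,1]]'
python3 -c "
from h import *
save('wrist','w13')
plan(.493,-.394,.2,-15)
plan(.493,-.394,.2,-40)"
```

```text
time_s: 13.9
position: [0.4586, -0.0954, 0.1921]
ee_rot: [[0.968, 0.003, 0.251], [-0.251, -0.004, 0.968], [0.004, -1.0, -0.003]]
contact_force: [1.2, -0.0, 0.2]
gripper_width: 0.0855
time_s: 14.2
position: [0.4483, -0.1344, 0.1922]
ee_rot: [[0.968, 0.003, 0.253], [-0.253, -0.003, 0.968], [0.004, -1.0, -0.002]]
contact_force: [-0.2, 0.9, -0.8]
gripper_width: 0.0853
t 14.25 pos [ 0.4482 -0.1338  0.1915] yaw -14.6 -> row [ 0.1089 -0.0077 -0.2406] [0.1 0.4 0.1] rows 5.283700109178471
t 14.25 pos [ 0.4482 -0.1338  0.1915] yaw -14.6 -> row [ 0.1089 -0.0077 -0.2406] [ 0.1 25.4  0.2] rows 5.283700109178471
```

View pics/w13.png

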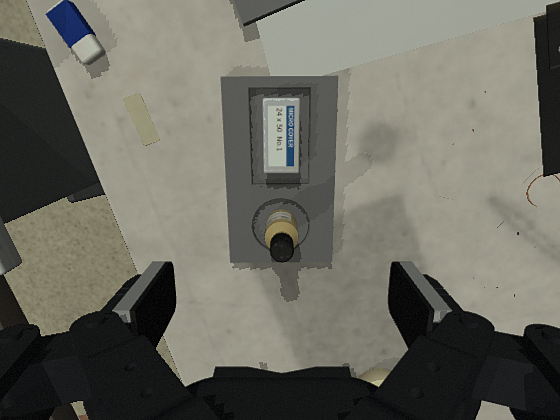

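Both items sit in the two-pocket tray. Next the tape.

```bash
python3 -m crank '[[0.109,-0.007,-0.24,0,0,0,1],[0.109,-0.007,-0.24,0,0,0,1],[0.109,-0.007,-0.24,0,0,0,1],[0.109,-0.007,-0.24,0,0,0,1],[0.109,-0.007,-0.24,0,0,0,1],[0.109,-0.007,-0.24,0,0,0,1],[0.109,-0.007,-0.24,0,0,0,1],[0.109,-0.007,-0.24,0,0,0,1]]'
python3 -c "
from h import *
save('wrist','w14');k=r.get_calibration('wrist');print(proj(k,(.493,-.393,.018)),proj(k,(.493,-.393,.0)))
for o in r.cut_out('tape_roll','wrist')[:2]: print(o['p'],o['uv'],cv2.minEnclosingCircle(np.argwhere(o['pixels'])[:,::-1].astype(np.float32)))
plan(.493,-.393,.1,-15)"
```

```text
time_s: 15.05
position: [0.4932, -0.3917, 0.1981]
ee_rot: [[0.968, 0.0, 0.251], [-0.251, -0.0, 0.968], [0.001, -1.0, -0.0]]
contact_force: [0.0, 0.7, -0.1]
gripper_width: 0.0853
[281.737  183.3183] [281.6968 179.3437]
0.55 [283.7, 186.4] ((282.33721923828125, 184.77906799316406), 30.93174934387207)
t 15.15 pos [ 0.4933 -0.3914  0.1988] yaw -14.5 -> row [-0.0001  0.0988 -0.0015] [0.1 0.5 0.1] rows 1.975838835840834
```

View pics/w14.png

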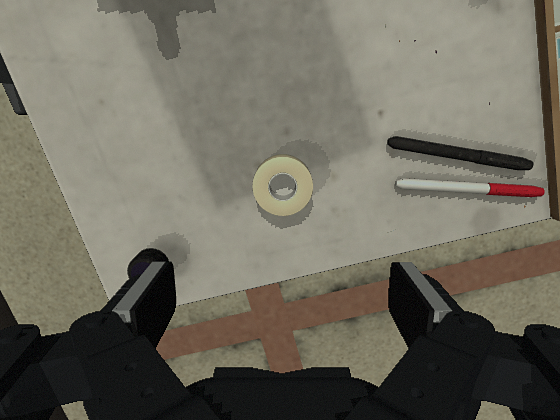

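Tape centre at (283,185), predicted (282,183), and the loupe (148,262) and pens are well clear. Descending.

```bash
python3 -m crank '[[0.001,0.05,-0.003,0,0,0,1],[0.001,0.1,-0.003,0,0,0,1],[0.001,0.15,-0.003,0,0,0,1],[0.001,0.18,-0.003,0,0,0,1],[0.001,0.195,-0.003,0,0,0,1],[0.001,0.197,-0.003,0,0,0,1],[0.001,0.197,-0.003,0,0,0,1]]'
python3 -c "
from h import *
save('wrist','w15');k=r.get_calibration('wrist');print(proj(k,(.493,-.394,.018)))
plan(.493,-.394,.004,-15)"
```

```text
time_s: 15.85
position: [0.4948, -0.3951, 0.0035]
ee_rot: [[0.968, 0.003, 0.249], [-0.249, -0.003, 0.968], [0.004, -1.0, -0.002]]
contact_force: [-0.4, -1.1, 0.1]
gripper_width: 0.0853
[275.8865 280.8213]
t 15.9 pos [ 0.4953 -0.3958  0.0044] yaw -14.4 -> row [-0.0027  0.0004  0.0011] [0.2 0.6 0.3] rows 0.07652645233718043
```

View pics/w15.png

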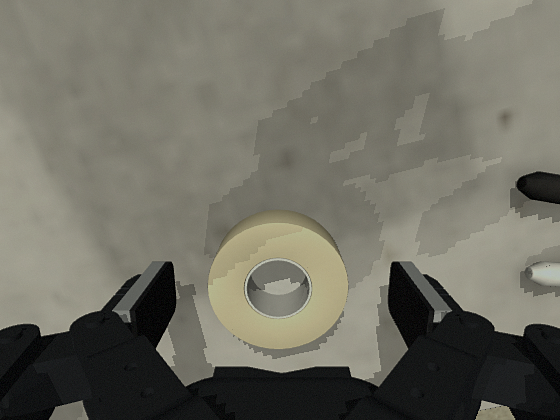

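```bash
python3 -m crank '[[-0.001,0.001,-0.002,0,0,0,0.3],[-0.001,0.001,-0.002,0,0,0,-1],[-0.001,0.001,-0.002,0,0,0,-1],[-0.001,0.001,-0.002,0,0,0,-1],[-0.001,0.001,-0.002,0,0,0,-1],[-0.001,0.001,-0.002,0,0,0,-1],[-0.001,0.001,-0.002,0,0,0,-1]]'
python3 -m crank '[[0,-0.02,0,0,0,0,-1],[0,-0.06,0,0,0,0,-1],[0,-0.11,0,0,0,0,-1],[0,-0.16,0,0,0,0,-1],[0,-0.18,0,0,0,0,-1],[0,-0.18,0,0,0,0,-1]]'
python3 -c "
from h import *
save('wrist','w16')
plan(.4754,.2165,.18,7)"
```

```text
time_s: 16.6
position: [0.4953, -0.3991, 0.0063]
ee_rot: [[0.968, 0.007, 0.25], [-0.25, -0.008, 0.968], [0.009, -1.0, -0.006]]
contact_force: [0.5, -0.2, 6.9]
gripper_width: 0.0529
time_s: 17.2
position: [0.4959, -0.3998, 0.1925]
ee_rot: [[0.968, 0.015, 0.25], [-0.25, -0.015, 0.968], [0.018, -1.0, -0.011]]
contact_force: [1.2, 0.1, 0.6]
gripper_width: 0.0525
t 17.25 pos [ 0.4947 -0.3986  0.1887] yaw -14.5 -> row [-0.1723  0.0018  0.5908] [  0.6 -21.5   0.6] rows 12.308535038167802
```

View pics/w16.png

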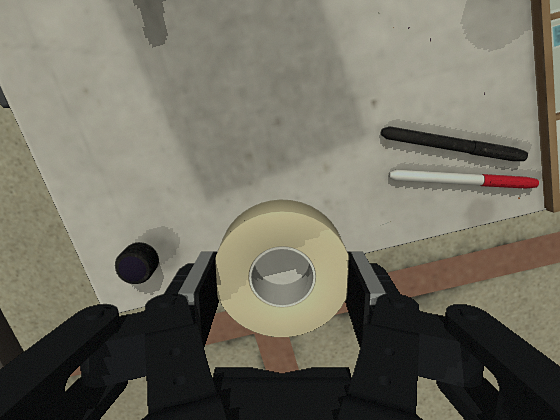

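Tape held, loupe undisturbed at (137,262). Carrying to the three-pocket tray.

```bash
python3 -m crank '[[-0.172,0,0.59,0,-21.5,0.6,-1],[-0.172,0,0.59,0,-21.5,0.6,-1],[-0.172,0,0.59,0,-21.5,0.6,-1],[-0.172,0,0.59,0,-21.5,0.6,-1],[-0.172,0,0.59,0,-21.5,0.6,-1],[-0.172,0,0.59,0,-21.5,0.6,-1],[-0.172,0,0.59,0,-21.5,0.6,-1],[-0.172,0,0.59,0,-21.5,0.6,-1]]'
python3 -c "
from h import *
plan(.4754,.1965,.18,6.8)"
```

```text
time_s: 18.05
position: [0.4798, 0.0041, 0.1802]
ee_rot: [[0.993, -0.004, -0.122], [0.122, -0.01, 0.992], [-0.006, -1.0, -0.009]]
contact_force: [1.7, 0.9, -0.5]
gripper_width: 0.0527
t 18.05 pos [0.4798 0.0041 0.1802] yaw 7.0 -> row [ 0.0191 -0.0016  0.1915] [ 0.5  0.2 -0.3] rows 3.8481748356034937
```

```bash
python3 -m crank '[[0.019,0,0.19,0.5,0,-0.3,-1],[0.019,0,0.19,0.5,0,-0.3,-1],[0.019,0,0.19,0.5,0,-0.3,-1],[0.019,0,0.19,0.5,0,-0.3,-1],[0.019,0,0.19,0.5,0,-0.3,-1],[0.019,0,0.19,0.5,0,-0.3,-1]]'
python3 -c "
from h import *
save('wrist','w17');k=r.get_calibration('wrist');print(proj(k,(.4754,.2165,.012)))
plan(.4754,.2165,.08,6.8)"
```

```text
time_s: 18.65
position: [0.4738, 0.1953, 0.1756]
ee_rot: [[0.992, -0.005, -0.124], [0.124, -0.002, 0.992], [-0.005, -1.0, -0.001]]
contact_force: [-1.0, 0.1, -1.1]
gripper_width: 0.0527
[286.7766 160.8097]
t 18.7 pos [0.4743 0.1945 0.1761] yaw 7.0 -> row [0.0042 0.096  0.0218] [ 0.1  0.2 -0.2] rows 1.9710688302755788
```

View pics/w17.png

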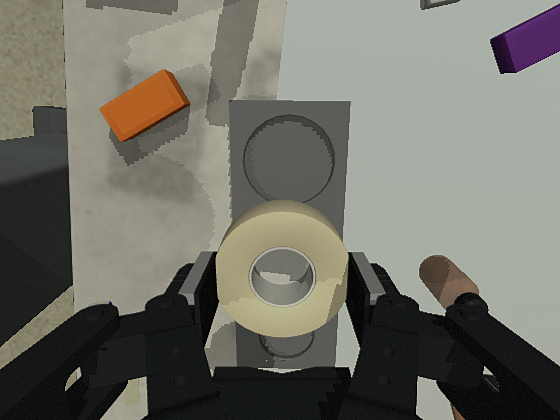

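Large pocket centre at (289,159) vs predicted (287,161). The estimate is good to 2 mm. Lowering with that correction.

```bash
python3 -m crank '[[0.006,0,0.022,0,0,0,-1],[0.006,0.05,0.022,0,0,0,-1],[0.006,0.1,0.022,0,0,0,-1],[0.006,0.13,0.022,0,0,0,-1],[0.006,0.14,0.022,0,0,0,-1],[0.006,0.14,0.022,0,0,0,-1],[0.006,0.14,0.022,0,0,0,-1]]'
python3 -c "
from h import *
save('wrist','w18')
k=r.get_calibration('wrist');print(proj(k,(.477,.218,.012)),proj(k,(.477-.005,.218+.039,.012)))
plan(.477,.216,.0135,6.8)"
```

```text
time_s: 19.4
position: [0.4785, 0.2165, 0.0377]
ee_rot: [[0.993, -0.002, -0.121], [0.121, -0.001, 0.993], [-0.002, -1.0, -0.001]]
contact_force: [0.1, 0.3, 0.4]
gripper_width: 0.0528
[278.0174 242.8572] [277.4098 165.7432]
t 19.45 pos [0.479  0.2168 0.0384] yaw 7.0 -> row [-0.0021  0.0249 -0.0006] [ 0.   0.2 -0. ] rows 0.500195126717808
```

View pics/w18.png

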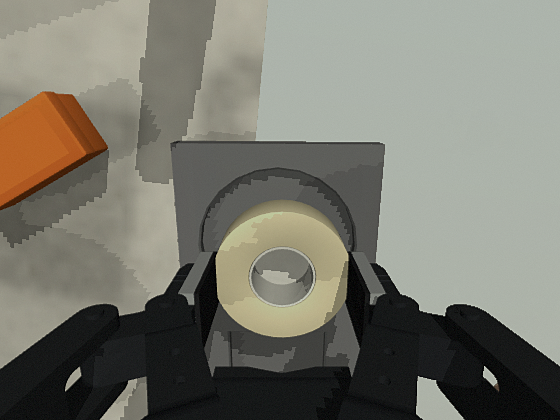

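```bash
python3 -m crank '[[-0.002,0.01,-0.001,0,0,0,-1],[-0.002,0.02,-0.001,0,0,0,-1],[-0.002,0.025,-0.001,0,0,0,-1],[-0.002,0.025,-0.001,0,0,0,-1],[-0.002,0.025,-0.001,0,0,0,-1]]'
```

```text
time_s: 19.95
position: [0.477, 0.2156, 0.0131]
ee_rot: [[0.993, -0.001, -0.122], [0.122, -0.001, 0.993], [-0.001, -1.0, -0.001]]
contact_force: [0.2, 0.8, -0.5]
gripper_width: 0.0526
```

```bash
python3 -m crank '[[0,0,0,0,0,0,0.4],[0,0,0,0,0,0,0.6],[0,0,0,0,0,0,1],[0,-0.01,0,0,0,0,1],[0,-0.06,0,0,0,0,1],[0,-0.11,0,0,0,0,1],[0,-0.16,0,0,0,0,1],[0,-0.19,0,0,0,0,1]]'
python3 -m crank '[[0,0,-0.03,0,0,0,1],[0,0,-0.03,0,0,0,1],[0,0,-0.03,0,0,0,1]]'
python3 -c "
from h import *
save('wrist','w19');k=r.get_calibration('wrist')
print(proj(k,(.477,.218,.012)))
plan(.567,.372,.2,19)"
```

```text
time_s: 20.75
position: [0.4787, 0.2163, 0.2092]
ee_rot: [[0.993, 0.007, -0.122], [0.122, 0.001, 0.993], [0.007, -1.0, 0.0]]
contact_force: [0.5, 0.3, 0.6]
gripper_width: 0.0854
time_s: 21.05
position: [0.4823, 0.1863, 0.2098]
ee_rot: [[0.993, 0.007, -0.121], [0.121, 0.002, 0.993], [0.007, -1.0, 0.001]]
contact_force: [-0.2, 0.6, -0.3]
gripper_width: 0.0855
[279.1974 145.1992]
t 21.1 pos [0.4819 0.1866 0.2089] yaw 7.0 -> row [0.1069 0.0097 0.1737] [ -0.  -12.    0.3] rows 4.083605746357516
```

View pics/w19.png

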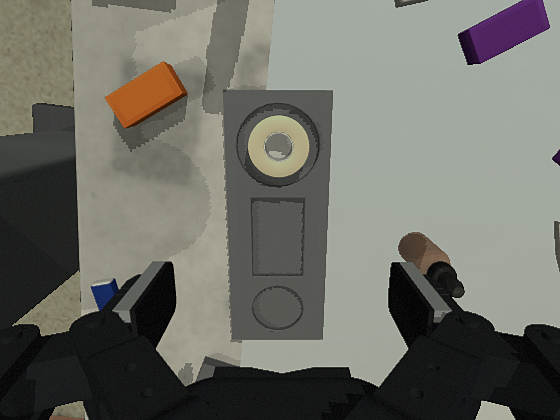

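Tape lies centred in the large pocket (278,146). Oblong pocket is at (278,236), small round at (277,307). Next box 1.

```bash
python3 -c "
from h import *
k=r.get_calibration('wrist')
for p in [(278,146),(278,236),(277,307)]: print(onz(k,p,.012))"
python3 -m crank '[[0.107,0.01,0.174,0,-12,0.3,1],[0.107,0.01,0.174,0,-12,0.3,1],[0.107,0.01,0.174,0,-12,0.3,1],[0.107,0.01,0.174,0,-12,0.3,1],[0.107,0.01,0.174,0,-12,0.3,1],[0.107,0.01,0.174,0,-12,0.3,1],[0.107,0.01,0.174,0,-12,0.3,1]]'
python3 -c "
from h import *
save('wrist','w20');k=r.get_calibration('wrist')
print(proj(k,(.5700,.379,.02)))
for o in r.cut_out('cover_box_1','wrist')[:3]: print(o['p'],o['uv'],cv2.minAreaRect(np.argwhere(o['pixels'])[:,::-1].astype(np.float32)))
"
```

```text
[0.476  0.2171 0.012 ]
[0.4868 0.1276 0.012 ]
[0.4954 0.0472 0.012 ]
time_s: 21.8
position: [0.5662, 0.372, 0.1988]
ee_rot: [[0.946, -0.001, -0.325], [0.325, -0.001, 0.946], [-0.001, -1.0, -0.0]]
contact_force: [-0.3, -0.4, 0.6]
gripper_width: 0.0853
[287.738  175.7119]
0.97 [34.3, 229.8] ((34.36216354370117, 229.42703247070312), (34.849178314208984, 76.609375), 72.89727020263672)
0.86 [285.3, 171.2] ((288.5323486328125, 170.65847778320312), (34.17018127441406, 71.1820297241211), 1.005086064338684)
0.79 [359.9, 237.5] ((361.365478515625, 241.31768798828125), (37.484657287597656, 66.51317596435547), 75.3791275024414)
```

View pics/w20.png

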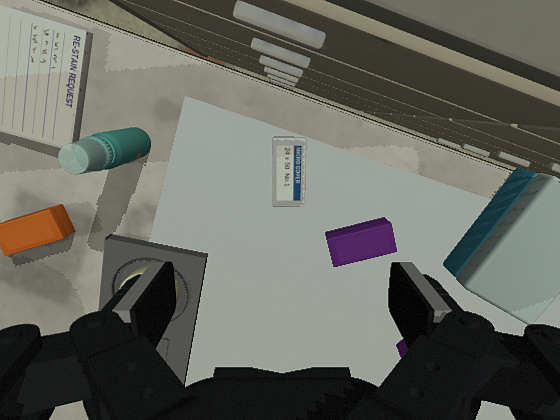

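Box at (288,171), aligned within 1°. A tall cabinet stands close on the left (+y). I'll check how much clearance the gripper body and camera side have.

```bash
python3 -c "
from h import *
k=r.get_calibration('wrist'); kt=r.get_calibration('top')
for p in [(130,30),(250,72),(350,105),(480,150)]: print('edge z0',onz(k,p,0)[:2])
for p in [(112,250),(122,200),(128,150)]: print('top z0',onz(kt,p,0)[:2])
T=np.array(k['T']);s=r.get_state();print('cam rel',np.array(s['ee_rot']).T@(T[:3,3]-s['position']))
# plane heights: top-of-cabinet edge in top pic col ~80 at row 200
for p in [(80,200),(105,200)]:
  for z in (0,.1,.2,.3,.4): print(p,z,onz(kt,p,z)[:2])
print(onz(k,(288.5,171.5),.02))
t=cv2.imread('pics/top0.png')[100:260,60:200]; cv2.imwrite('pics/cab.png',cv2.resize(t,None,fx=4,fy=3.7))
"
```

```text
edge z0 [0.3992 0.4524]
edge z0 [0.5087 0.4536]
edge z0 [0.6044 0.4563]
edge z0 [0.737  0.4582]
top z0 [0.4324 0.4489]
top z0 [0.5755 0.4295]
top z0 [0.7228 0.4211]
cam rel [-0.0002 -0.143   0.0692]
(80, 200) 0 [0.5734 0.5485]
(80, 200) 0.1 [0.5596 0.5018]
(80, 200) 0.2 [0.5458 0.455 ]
(80, 200) 0.3 [0.5321 0.4083]
(80, 200) 0.4 [0.5183 0.3615]
(105, 200) 0 [0.5746 0.4778]
(105, 200) 0.1 [0.5608 0.437 ]
(105, 200) 0.2 [0.5469 0.3962]
(105, 200) 0.3 [0.5331 0.3554]
(105, 200) 0.4 [0.5192 0.3146]
[0.5697 0.3827 0.02  ]
```

View pics/cab.png

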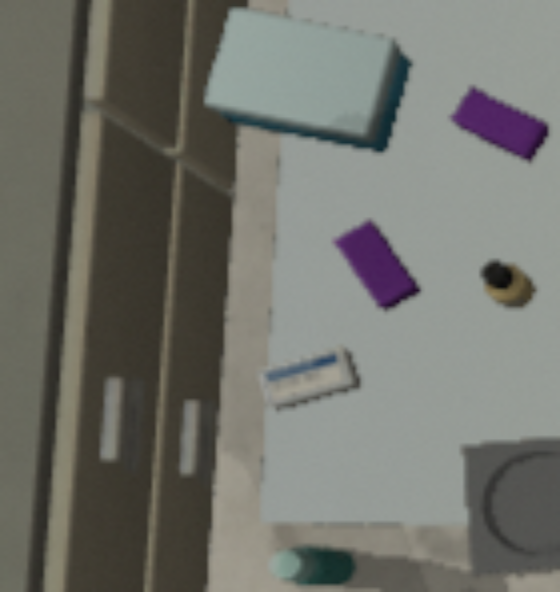

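The cabinet front is at y≈0.455, close to the camera side of the gripper. I'll flip the gripper half a turn (yaw 198) so the camera side faces away, in three steps of -60°.

```bash
python3 -m crank '[[0,0,-0.015,0,-60,0,1],[0,0,-0.015,0,-60,0,1],[0,0,-0.015,0,-60,0,1],[0,0,-0.015,0,-60,0,1],[0,0,-0.015,0,-60,0,1],[0,0,-0.015,0,-60,0,1],[0,0,-0.015,0,-60,0,1],[0,0,-0.015,0,-60,0,1]]'
python3 -m crank '[[0,0,0,0,-60,0,1],[0,0,0,0,-60,0,1],[0,0,0,0,-60,0,1],[0,0,0,0,-60,0,1],[0,0,0,0,-60,0,1],[0,0,0,0,-60,0,1],[0,0,0,0,-60,0,1],[0,0,0,0,-60,0,1]]'
python3 -c "
from h import *
print(r.get_state()['q']);plan(.5697,.3827,.2,198)"
```

```text
time_s: 22.7
position: [0.5714, 0.3562, 0.2007]
ee_rot: [[0.194, 0.001, -0.981], [0.981, 0.001, 0.194], [0.001, -1.0, -0.001]]
contact_force: [-0.6, -0.3, -0.6]
gripper_width: 0.0853
time_s: 23.5
position: [0.5713, 0.3555, 0.2013]
ee_rot: [[-0.75, 0.002, -0.661], [0.661, 0.001, -0.75], [-0.001, -1.0, -0.002]]
contact_force: [0.4, -0.3, 0.8]
gripper_width: 0.0854
[ 0.4462  0.1807  1.5247 -0.0001  1.4339 -1.9729]
t 23.5 pos [0.5713 0.3555 0.2013] yaw 138.6 -> row [ 0.0192  0.0013 -0.0193] [  0.1 -59.4  -0.1] rows 6.914305736244466
```

```bash
python3 -m crank '[[0.019,0,-0.019,0,-59.4,0,1],[0.019,0,-0.019,0,-59.4,0,1],[0.019,0,-0.019,0,-59.4,0,1],[0.019,0,-0.019,0,-59.4,0,1],[0.019,0,-0.019,0,-59.4,0,1],[0.019,0,-0.019,0,-59.4,0,1],[0.019,0,-0.019,0,-59.4,0,1],[0.019,0,-0.019,0,-59.4,0,1]]'
python3 -c "
from h import *
save('wrist','w21');k=r.get_calibration('wrist')
print(r.get_state()['q'],proj(k,(.5697,.3827,.02)))
for o in r.cut_out('cover_box_1','wrist')[:3]: print(o['p'],o['uv'],cv2.minAreaRect(np.argwhere(o['pixels'])[:,::-1].astype(np.float32)))
plan(.5697,.3827,.1,198)
"
```

```text
time_s: 24.3
position: [0.5696, 0.3819, 0.2016]
ee_rot: [[-0.953, 0.002, 0.304], [-0.304, 0.001, -0.953], [-0.002, -1.0, -0.0]]
contact_force: [-0.7, -0.3, 0.0]
gripper_width: 0.0857
[ 0.4824  0.2098  1.4912 -0.0002  1.4382 -2.9668] [281.7948 180.9631]
0.88 [200.9, 101.9] ((200.16854858398438, 103.5059585571289), (38.708412170410156, 76.35042572021484), 72.58203125)
0.81 [538.9, 117.2] ((539.4118041992188, 116.14704895019531), (38.80569839477539, 49.71980285644531), 75.96376037597656)
0.67 [282.3, 177.5] ((282.0, 179.0), (70.0, 36.0), 90.0)
t 24.4 pos [0.5696 0.3821 0.2014] yaw -162.3 -> row [-0.0001  0.1014 -0.0005] [ 0.  -0.3 -0.1] rows 2.0290096705747165
```

View pics/w21.png

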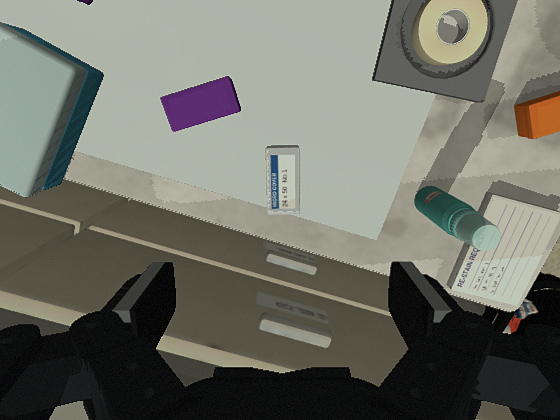

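Box at (282,179), aligned and on prediction. Descending.

```bash
python3 -m crank '[[0,0.05,0.001,0,0,0,1],[0,0.1,0.001,0,0,0,1],[0,0.15,0.001,0,0,0,1],[0,0.18,0.001,0,0,0,1],[0,0.194,0.001,0,0,0,1],[0,0.195,0.001,0,0,0,1],[0,0.195,0.001,0,0,0,1]]'
python3 -c "
from h import *
save('wrist','w22');k=r.get_calibration('wrist')
print(proj(k,(.5697,.3827,.02)));plan(.5697,.3827,.007,198)
"
```

```text
time_s: 25.1
position: [0.5716, 0.3819, 0.0084]
ee_rot: [[-0.953, 0.005, 0.302], [-0.302, 0.002, -0.953], [-0.005, -1.0, -0.001]]
contact_force: [0.1, -0.2, 0.9]
gripper_width: 0.0854
[286.6727 280.2468]
t 25.15 pos [0.5722 0.3822 0.0094] yaw -162.4 -> row [ 0.0023  0.0023 -0.0012] [ 0.1 -0.4 -0.4] rows 0.06939048241303344
```

View pics/w22.png

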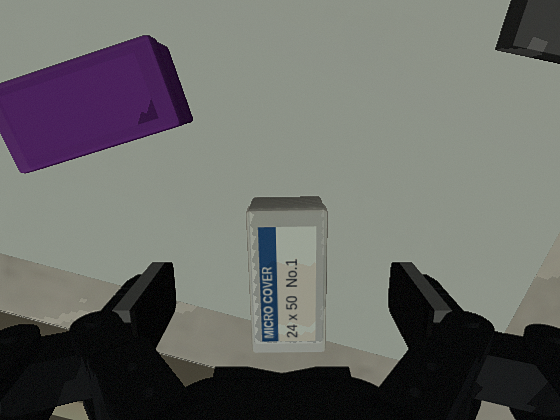

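```bash
python3 -m crank '[[0.002,0.002,0,0,0,-0.3,1],[0.002,0.003,0,0,0,-0.3,-1],[0.002,0.003,0,0,0,-0.3,-1],[0.002,0.003,0,0,0,-0.3,-1],[0.002,0.003,0,0,0,-0.3,-1],[0.002,0.003,0,0,0,-0.3,-1],[0.002,0.003,0,0,0,-0.3,-1],[0.002,0.003,0,0,0,-0.3,-1]]'
python3 -m crank '[[0,0,0,0,0,0,-1],[0,-0.03,0,0,0,0,-1],[0,-0.08,0,0,0,0,-1],[0,-0.12,0,0,0,0,-1],[0,-0.12,0,0,0,0,-1]]'
python3 -c "
from h import *
save('wrist','w23');plan(.4865,.126,.13,187);plan(.4865,.126,.13,7)
"
```

```text
time_s: 25.95
position: [0.5707, 0.3819, 0.0068]
ee_rot: [[-0.953, 0.002, 0.303], [-0.302, 0.002, -0.953], [-0.003, -1.0, -0.001]]
contact_force: [0.8, -0.8, 3.1]
gripper_width: 0.028
time_s: 26.45
position: [0.5743, 0.3837, 0.1351]
ee_rot: [[-0.953, 0.014, 0.303], [-0.303, 0.008, -0.953], [-0.015, -1.0, -0.003]]
contact_force: [0.5, -0.3, 0.4]
gripper_width: 0.028
t 26.5 pos [0.5726 0.3827 0.1312] yaw -162.4 -> row [ 0.1597 -0.0008  0.2187] [ 0.2 10.6 -0.5] rows 5.415746551559211
t 26.5 pos [0.5726 0.3827 0.1312] yaw -162.4 -> row [ 0.1597 -0.0008  0.2187] [  -0.8 -169.4   -0.3] rows 19.719241828646304
```

View pics/w23.png

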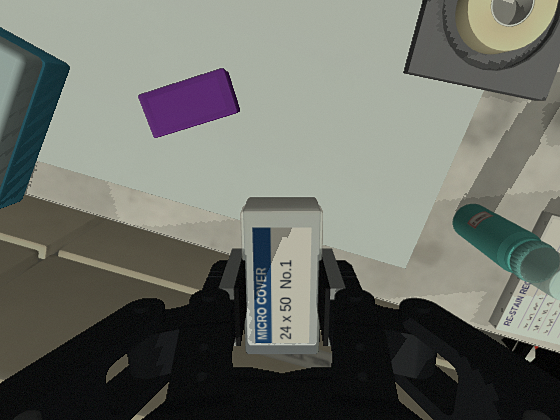

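Box 1 held. Carrying to the three-pocket tray.

```bash
python3 -m crank '[[0.16,0,0.218,0,10.6,-0.5,-1],[0.16,0,0.218,0,10.6,-0.5,-1],[0.16,0,0.218,0,10.6,-0.5,-1],[0.16,0,0.218,0,10.6,-0.5,-1],[0.16,0,0.218,0,10.6,-0.5,-1],[0.16,0,0.218,0,10.6,-0.5,-1],[0.16,0,0.218,0,10.6,-0.5,-1],[0.16,0,0.218,0,10.6,-0.5,-1]]'
python3 -c "
from h import *
save('wrist','w24');k=r.get_calibration('wrist');a=np.radians(6.9);c=np.array([.4865,.126]);ty=np.array([-np.sin(a),np.cos(a)])
for d in(0,-.042,-.0805-.027,-.0805+.027): print(proj(k,[*(c+ty*d),.012]))
plan(.4865,.126,.03,187)
"
```

```text
time_s: 27.3
position: [0.4849, 0.1328, 0.1281]
ee_rot: [[-0.993, -0.001, 0.114], [-0.114, -0.003, -0.993], [0.001, -1.0, 0.003]]
contact_force: [-0.2, 0.8, -1.1]
gripper_width: 0.0284
[280.812  189.1074]
[280.5193 131.505 ]
[280.0072  30.7527]
[280.4345 114.8337]
t 27.35 pos [0.4853 0.1332 0.1284] yaw -173.4 -> row [-0.0005  0.0984  0.0071] [-0.2 -0.4  0. ] rows 1.9739471103565076
```

View pics/w24.png

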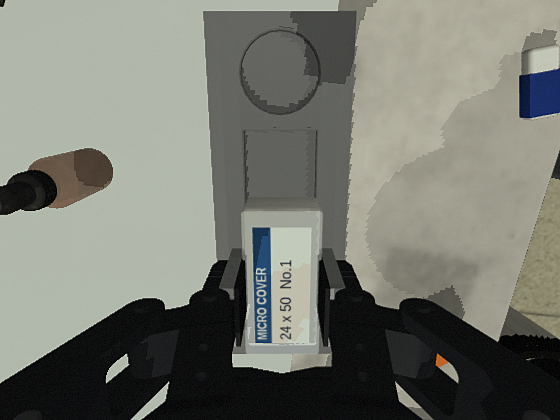

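Far pocket edge at row 129 (predicted 131), columns 244–318 centred. The tray estimate holds. Lowering.

```bash
python3 -m crank '[[0,0,0.008,0,0,0,-1],[0,0.05,0.008,0,0,0,-1],[0,0.09,0.008,0,0,0,-1],[0,0.1,0.008,0,0,0,-1],[0,0.1,0.008,0,0,0,-1],[0,0.1,0.008,0,0,0,-1]]'
python3 -c "
from h import *
save('wrist','w25')
plan(.4865,.125,.0135,187)
"
```

```text
time_s: 27.95
position: [0.4874, 0.1287, 0.0301]
ee_rot: [[-0.994, 0.003, 0.111], [-0.111, -0.007, -0.994], [-0.002, -1.0, 0.007]]
contact_force: [0.4, -0.2, 0.1]
gripper_width: 0.0279
t 28.0 pos [0.4879 0.1287 0.0308] yaw -173.6 -> row [0.0019 0.0173 0.0034] [-0.4 -0.6 -0.2] rows 0.35525203513397774
```

View pics/w25.png

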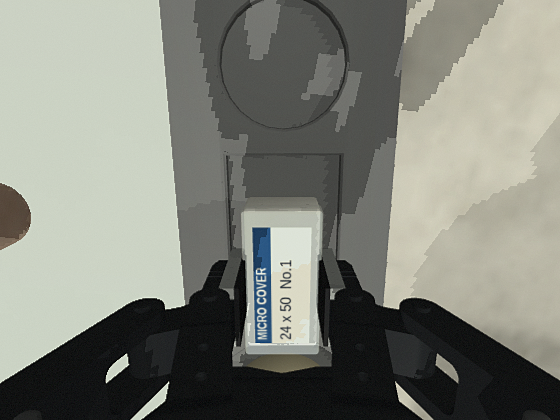

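```bash
python3 -m crank '[[0.002,0,0.004,0,0,0,-1],[0.002,0.008,0.004,0,0,0,-1],[0.002,0.016,0.004,0,0,0,-1],[0.002,0.018,0.004,0,0,0,-1],[0.002,0.018,0.004,0,0,0,-1],[0.002,0.018,0.004,0,0,0,-1]]'
```

```text
time_s: 28.6
position: [0.4861, 0.1258, 0.0129]
ee_rot: [[-0.994, 0.004, 0.109], [-0.109, -0.009, -0.994], [-0.003, -1.0, 0.01]]
contact_force: [-1.7, -1.0, 3.9]
gripper_width: 0.0282
```

```bash
python3 -m crank '[[0,0,0,0,0,0,-0.5],[0,0,0,0,0,0,-0.3],[0,0,0,0,0,0,-0.1],[0,0,0,0,0,0,0.1],[0,-0.03,0,0,0,0,0.4],[0,-0.08,0,0,0,0,1],[0,-0.13,0,0,0,0,1],[0,-0.18,0,0,0,0,1]]'
python3 -m crank '[[0,0,-0.03,0,0,0,1],[0,0,-0.03,0,0,0,1],[0,0,-0.03,0,0,0,1]]'
python3 -c "
from h import *
save('wrist','w26');k=r.get_calibration('wrist')
print(proj(k,(.63,.128,.1)),proj(k,(.63,.128,0)))
for z in (.0,):pass
plan(.63,.128,.21,120);plan(.63,.128,.21,105)
"
```

```text
time_s: 29.4
position: [0.4849, 0.1275, 0.1944]
ee_rot: [[-0.994, 0.004, 0.109], [-0.109, -0.009, -0.994], [-0.003, -1.0, 0.01]]
contact_force: [1.6, -0.5, -0.1]
gripper_width: 0.0851
time_s: 29.7
position: [0.4812, 0.1574, 0.1936]
ee_rot: [[-0.994, 0.003, 0.11], [-0.11, -0.01, -0.994], [-0.002, -1.0, 0.01]]
contact_force: [-0.1, -0.2, -1.0]
gripper_width: 0.0854
[ 59.3268 141.4704] [124.3762 131.552 ]
t 29.75 pos [0.4809 0.157  0.1928] yaw -173.7 -> row [-0.145  -0.0166  0.0453] [-0.5 66.3 -0.4] rows 7.714115832091583
t 29.75 pos [0.4809 0.157  0.1928] yaw -173.7 -> row [-0.145  -0.0166  0.0453] [-0.5 81.3 -0.4] rows 9.460268226833703
```

View pics/w26.png

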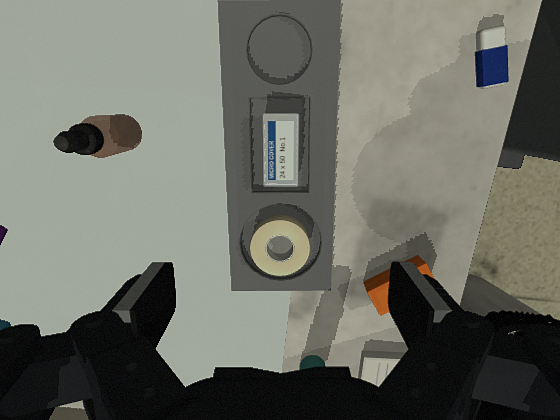

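Box 1 sits in the oblong pocket (280,145). Dropper tip at (63,142) and base at (125,132) match the estimate within 4 px. Going over it.

```bash
python3 -m crank '[[-0.145,-0.016,0.045,0,66.3,0,1],[-0.145,-0.016,0.045,0,66.3,0,1],[-0.145,-0.016,0.045,0,66.3,0,1],[-0.145,-0.016,0.045,0,66.3,0,1],[-0.145,-0.016,0.045,0,66.3,0,1],[-0.145,-0.016,0.045,0,66.3,0,1],[-0.145,-0.016,0.045,0,66.3,0,1],[-0.145,-0.016,0.045,0,66.3,0,1]]'
python3 -m crank '[[0,0,0,0,0,0,1],[0,0,0,0,0,0,1]]'
python3 -c "
from h import *
save('wrist','w27');k=r.get_calibration('wrist')
print(proj(k,(.63,.128,.1)),proj(k,(.63,.128,0)))
for o in r.cut_out('dropper_bottle','wrist')[:1]: print(o['p'],o['uv'],np.argwhere(o['pixels'])[:,::-1].min(0),np.argwhere(o['pixels'])[:,::-1].max(0))
plan(.63,.128,.21,120)
"
```

```text
time_s: 30.55
position: [0.6293, 0.1272, 0.2071]
ee_rot: [[-0.494, -0.002, -0.869], [0.869, -0.011, -0.494], [-0.008, -1.0, 0.007]]
contact_force: [0.0, -0.4, -0.6]
gripper_width: 0.085
time_s: 30.75
position: [0.6286, 0.1264, 0.2053]
ee_rot: [[-0.495, -0.005, -0.869], [0.869, -0.011, -0.495], [-0.007, -1.0, 0.01]]
contact_force: [0.5, -0.2, 0.1]
gripper_width: 0.0854
[282.6624 206.1621] [283.1561 179.1572]
0.89 [286.0, 189.9] [265 165] [303 214]
t 30.85 pos [0.6289 0.1268 0.2061] yaw 119.7 -> row [ 0.0005 -0.0039 -0.0015] [-0.5 -0.3 -0.4] rows 0.08500263298386582
```

View pics/w27.png

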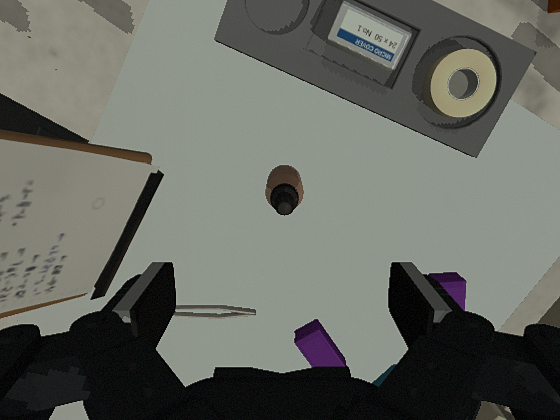

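Bulb tip at (285,207) vs predicted (283,206), centred to 2 mm. Descending to TCP z≈0.036, which keeps the gripper body above the bulb.

```bash
python3 -m crank '[[0.002,0.04,-0.001,-0.5,0,-0.4,1],[0.002,0.09,-0.001,-0.5,0,-0.4,1],[0.002,0.13,-0.001,-0.5,0,-0.4,1],[0.002,0.16,-0.001,-0.5,0,-0.4,1],[0.002,0.17,-0.001,-0.5,0,-0.4,1],[0.002,0.17,-0.001,-0.5,0,-0.4,1],[0.002,0.17,-0.001,-0.5,0,-0.4,1]]'
python3 -c "
from h import *
save('wrist','w28');plan(.6298,.1295,.036,120)
"
```

```text
time_s: 31.55
position: [0.6297, 0.1273, 0.0381]
ee_rot: [[-0.495, 0.004, -0.869], [0.869, -0.0, -0.495], [-0.002, -1.0, -0.003]]
contact_force: [0.1, 0.8, 0.4]
gripper_width: 0.0853
t 31.6 pos [0.6302 0.1274 0.0388] yaw 119.7 -> row [ 0.0021  0.0028 -0.0007] [ 0.3 -0.3 -0.2] rows 0.07154658560542274
```

View pics/w28.png

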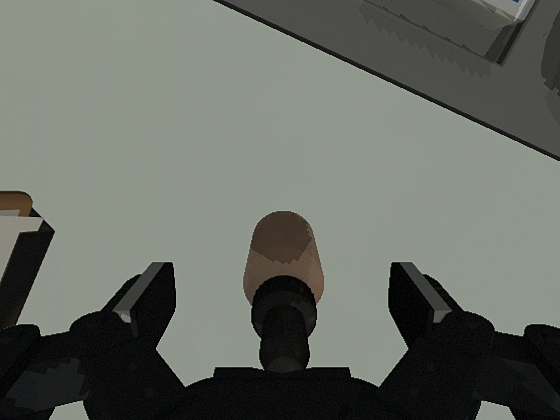

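```bash
python3 -m crank '[[0.001,0.002,0,0,0,0,-1],[0.001,0.002,0,0,0,0,-1],[0.001,0.002,0,0,0,0,-1],[0.001,0.002,0,0,0,0,-1],[0.001,0.002,0,0,0,0,-1],[0.001,0.002,0,0,0,0,-1],[0.001,0.002,0,0,0,0,-1]]'
python3 -m crank '[[0,0,0,0,0,0,-1],[0,-0.03,0,0,0,0,-1],[0,-0.07,0,0,0,0,-1],[0,-0.1,0,0,0,0,-1],[0,-0.1,0,0,0,0,-1]]'
python3 -c "
from h import *
save('wrist','w29');plan(.495,.046,.14,120);plan(.495,.046,.14,97)
"
```

```text
time_s: 32.3
position: [0.6305, 0.1283, 0.0379]
ee_rot: [[-0.495, 0.007, -0.869], [0.869, -0.0, -0.495], [-0.003, -1.0, -0.006]]
contact_force: [-0.9, 0.7, 5.7]
gripper_width: 0.0304
time_s: 32.8
position: [0.6328, 0.1286, 0.1434]
ee_rot: [[-0.495, 0.016, -0.869], [0.869, 0.001, -0.495], [-0.007, -1.0, -0.014]]
contact_force: [0.8, -0.6, 0.8]
gripper_width: 0.0305
t 32.85 pos [0.6312 0.1284 0.1403] yaw 119.7 -> row [-0.0041 -0.0012  0.1591] [ 0.6 -0.3 -0.3] rows 3.1838406805553876
t 32.85 pos [0.6312 0.1284 0.1403] yaw 119.7 -> row [-0.0041 -0.0012  0.1591] [ 0.6 22.7 -0.2] rows 3.1838406805553876
```

View pics/w29.png

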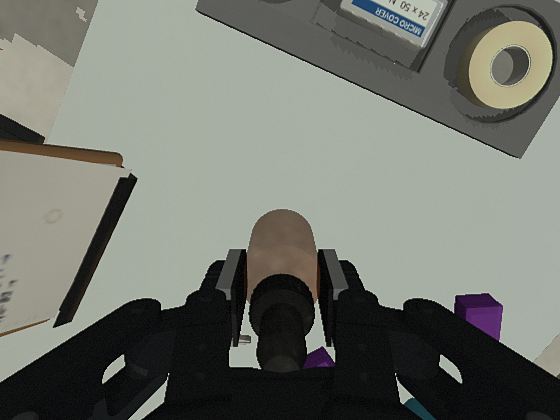

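Dropper held. Carrying to the small round pocket.

```bash
python3 -m crank '[[-0.004,0,0.159,0.6,22.7,-0.2,-1],[-0.004,0,0.159,0.6,22.7,-0.2,-1],[-0.004,0,0.159,0.6,22.7,-0.2,-1],[-0.004,0,0.159,0.6,22.7,-0.2,-1],[-0.004,0,0.159,0.6,22.7,-0.2,-1],[-0.004,0,0.159,0.6,22.7,-0.2,-1],[-0.004,0,0.159,0.6,22.7,-0.2,-1]]'
python3 -c "
from h import *
save('wrist','w30');k=r.get_calibration('wrist');print(proj(k,(.495,.0455,.012)));plan(.495,.0455,.075,97)
"
```

```text
time_s: 33.55
position: [0.4961, 0.0466, 0.1388]
ee_rot: [[-0.123, 0.0, -0.992], [0.992, 0.001, -0.123], [0.001, -1.0, -0.0]]
contact_force: [-0.0, -0.7, -0.4]
gripper_width: 0.0301
[279.3997 193.9464]
t 33.6 pos [0.4961 0.0467 0.1389] yaw 97.0 -> row [-0.0011  0.0639  0.0013] [0. 0. 0.] rows 1.2776669137766135
```

View pics/w30.png

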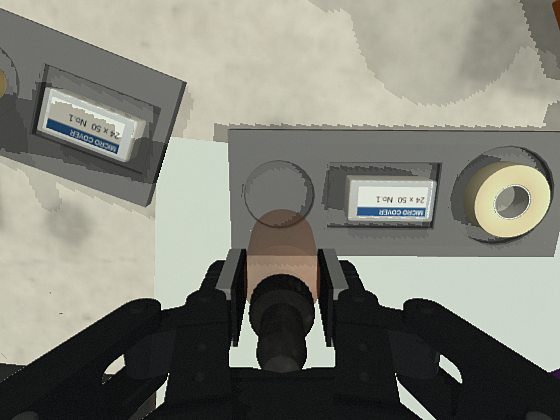

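Pocket centre at (279,194), exactly as predicted. Lowering.

```bash
python3 -m crank '[[-0.001,0.04,0.001,0,0,0,-1],[-0.001,0.075,0.001,0,0,0,-1],[-0.001,0.085,0.001,0,0,0,-1],[-0.001,0.085,0.001,0,0,0,-1],[-0.001,0.085,0.001,0,0,0,-1]]'
python3 -c "
from h import *
save('wrist','w31');k=r.get_calibration('wrist');print(proj(k,(.495,.0455,.012)));plan(.495,.0455,.044,97)
"
```

```text
time_s: 34.1
position: [0.4967, 0.0457, 0.0553]
ee_rot: [[-0.123, 0.002, -0.992], [0.992, 0.0, -0.123], [0.0, -1.0, -0.002]]
contact_force: [0.6, 1.0, 0.0]
gripper_width: 0.0302
[280.7057 228.7486]
t 34.15 pos [0.4971 0.0457 0.0559] yaw 97.1 -> row [0.0001 0.0119 0.0021] [ 0.2  0.1 -0. ] rows 0.24160199731247362
```

View pics/w31.png

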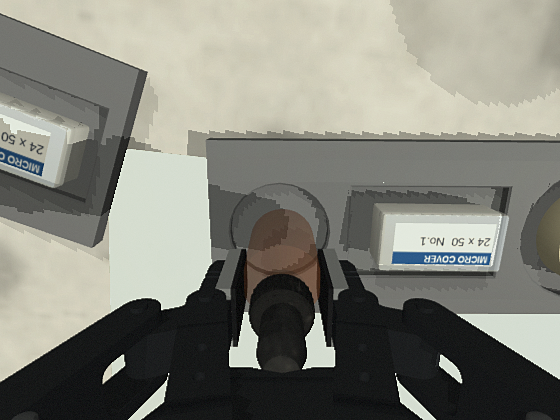

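```bash
python3 -m crank '[[0,0.006,0.002,0,0,0,-1],[0,0.011,0.002,0,0,0,-1],[0,0.012,0.002,0,0,0,-1],[0,0.012,0.002,0,0,0,-1]]'
```

```text
time_s: 34.55
position: [0.4952, 0.0454, 0.044]
ee_rot: [[-0.123, 0.004, -0.992], [0.992, 0.0, -0.123], [-0.0, -1.0, -0.004]]
contact_force: [0.1, -0.1, -0.3]
gripper_width: 0.0302
```

```bash
python3 -m crank '[[0,0.001,0,0,0,0,-1],[0,0.001,0,0,0,0,-1],[0,0.001,0,0,0,0,-0.5],[0,0.001,0,0,0,0,-0.3],[0,0.001,0,0,0,0,0],[0,0.001,0,0,0,0,0.2],[0,0.001,0,0,0,0,0.5],[0,0.001,0,0,0,0,0.5]]'
python3 -m crank '[[0,-0.03,0,0,0,0,0.8],[0,-0.08,0,0,0,0,1],[0,-0.13,0,0,0,0,1],[0,-0.18,0,0,0,0,1],[0,-0.2,0,0,0,0,1],[0,-0.2,0.05,0,0,0,1],[0,-0.2,0.05,0,0,0,1]]'
python3 -m crank '[[0,0,-0.1,0,0,0,1],[0,0,-0.1,0,0,0,1],[0,0,-0.1,0,0,0,1],[0,0,-0.1,0,0,0,1]]'
python3 -c "
from h import *
save('wrist','w32');save('side','s32');save('top','t32');print(r.get_state())
s=cv2.imread('pics/side'+'0.png');s=cv2.imread('pics/s32.png')
cv2.imwrite('pics/s32z.png',cv2.resize(s[130:345,200:400],None,fx=2.75,fy=2.75,interpolation=cv2.INTER_CUBIC))
"
```

```text
time_s: 35.35
position: [0.495, 0.0454, 0.0427]
ee_rot: [[-0.123, 0.004, -0.992], [0.992, 0.0, -0.123], [-0.0, -1.0, -0.004]]
contact_force: [0.5, -0.3, 0.3]
gripper_width: 0.064
time_s: 36.05
position: [0.4407, 0.0392, 0.2412]
ee_rot: [[-0.123, 0.001, -0.992], [0.992, 0.0, -0.123], [0.0, -1.0, -0.001]]
contact_force: [0.4, -0.1, -0.3]
gripper_width: 0.0852
time_s: 36.45
position: [0.5402, 0.0516, 0.2398]
ee_rot: [[-0.123, -0.002, -0.992], [0.992, 0.0, -0.123], [0.001, -1.0, 0.002]]
contact_force: [-0.2, 0.4, 0.2]
gripper_width: 0.0852
{'time_s': 36.6, 'q': array([-0.0424, -0.154 ,  1.7949,  0.0004,  1.499 , -1.7362]), 'dq': array([ 0.0012, -0.0196,  0.0058,  0.0006, -0.0026, -0.0008]), 'joint_torque': array([ -0.0206, -29.5947, -37.1487,   0.0023,  -0.0196,  -0.0001]), 'position': array([0.5395, 0.0515, 0.2417]), 'ee_rot': array([[-0.1227,  0.0018, -0.9924],
       [ 0.9924,  0.0003, -0.1227],
       [ 0.0001, -1.    , -0.0018]]), 'contact_force': array([ 0.4166, -0.557 , -0.1313]), 'wrist_torque': array([-0.0379,  0.073 , -0.0085]), 'gripper_width': 0.08559698098618979}
```

View pics/w32.png

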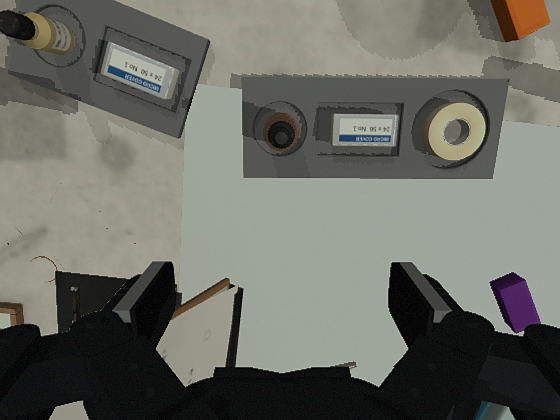

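View pics/s32z.png

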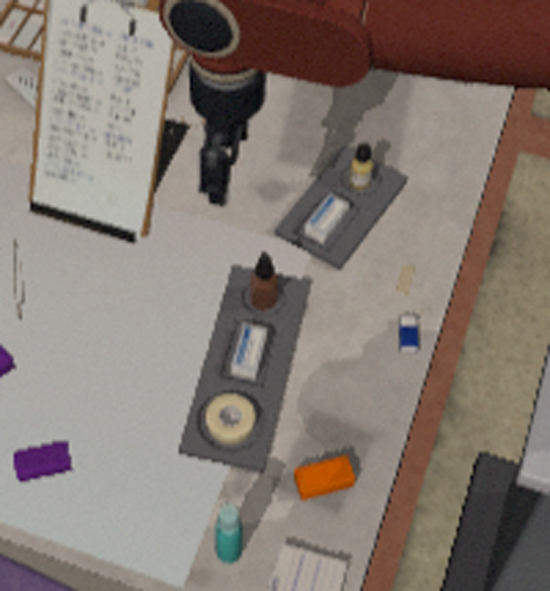

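All five items appear seated. A numeric check of each one's place against its pocket centre:

Run:
```python
from h import *
k=r.get_calibration('wrist')
def fr(c,a,p): a=np.radians(a); d=np.array(p[:2])-c; return np.array([np.cos(a)*d[0]+np.sin(a)*d[1],-np.sin(a)*d[0]+np.cos(a)*d[1]])*1000
c3=np.array([.4754,.2165])+.08*np.array([np.sin(np.radians(6.9)),-np.cos(np.radians(6.9))]); 
c2=np.array([.4372,-.175])+.049*np.array([np.sin(np.radians(14.5)),np.cos(np.radians(14.5))])
print('box1 in 3',fr(c3,6.9,onz(k,(364,130),.028)),'want 0,-12.5')
print('tape in 3',fr(c3,6.9,onz(k,(457,131),.024)),'want 0,80')
print('dropper tip',fr(c3,6.9,onz(k,(281,134),.106)),'want 0,-93')
for n in ['cover_box_1','tape_roll','dropper_bottle','oil_bottle']:
  for o in r.cut_out(n,'wrist')[:3]: print(n,round(o['p'],2),o['uv'])
print('box2 in 2',fr(c2,-14.5,onz(k,(140,71),.028)),'want 0,34')
s0=cv2.imread('pics/top0.png');
k=r.get_calibration('top')
for n in ['pump_spray','loupe']:
  for o in r.cut_out(n,'top')[:1]: print(n,o['uv'])
```

```text
box1 in 3 [  0.0445 -10.6371] want 0,-12.5
tape in 3 [ 0.9673 82.1647] want 0,80
dropper tip [ -2.2954 -91.5164] want 0,-93
cover_box_1 0.93 [515.4, 299.3]
cover_box_1 0.89 [519.3, 15.0]
cover_box_1 0.84 [141.3, 71.6]
tape_roll 0.59 [452.9, 131.5]
tape_roll 0.51 [363.7, 127.8]
dropper_bottle 0.97 [283.8, 133.2]
oil_bottle 0.73 [37.7, 29.4]
box2 in 2 [ 0.0867 37.5481] want 0,34
pump_spray [426.9, 284.3]
loupe [425.9, 284.8]
```

View pics/t32.png

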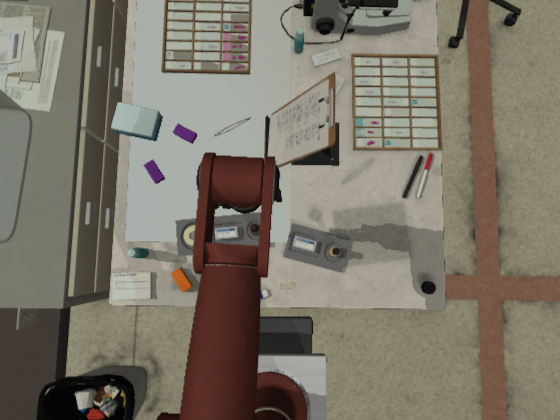

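Everything is within about 4 mm of its pocket centre. Pump spray (138,253) and loupe (428,287) are where they started, and the arm is clear. Handing in.

```bash
python3 -c "
from rig import r
print(r.sign_off())"
```

```text
the job is handed in; nothing more can be done
None
```

Both kits are made up and the job is handed in, with the clock at about 37 s of the 122 s allowed. The hand-in gives no verdict.

- **Two-pocket tray:** it holds the oil bottle and one cover glass box.
- **Three-pocket tray:** it holds the dropper bottle, the other box and the tape roll.

**Last checks:**
- The final wrist and side pictures show all five things upright or flat in their own pockets.
- Measured from the wrist camera, the dropper, both boxes and the tape lie within about 4 mm of their pocket centres; the limit is 15 mm.
- I checked the oil bottle only by eye in the pictures, where it stands in its pocket.
- I did not measure how far down each thing sits. I judged that from the release heights and the pictures.
- The pump spray and the loupe are at their starting pixels in the top view, and the gripper is clear and touching nothing.

**What disagreed:**
- My first position for the two-pocket tray, picked from the top view, was about 7 mm off along y. I corrected it from the wrist camera before placing anything.
- In the last check the network reported the loupe's place when asked for the pump spray, and a cover box as a tape roll. I confirmed those by eye instead.

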